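# Stack the sample boxes and lock the column with the bayonet hold-down

## Task

Stack the two loose small closed boxes squarely, one by one, on the small box already seated on the stand, then take the hold-down fitting from its parking block, push it down through the slotted socket beside the column against the spring and twist it a quarter turn so that its toe points straight across the top of the column. Finish while still gripping the fitting and pressing it fully home, its flange down on the socket face: do not let go. Leave the larger box and the other things on the bench alone.

Things in the scene. Friction and masses are not known exactly. Their poses are not given: they have to be found in the camera images.
- stand: Fixed stand: aluminium plate 100 x 200 x 12 mm with 5 mm lips round a seat for the box column; beside it a white socket post 64 x 60 mm, top face 94 mm above the table. Origin: on the table under the seat's centre, z up; the post is on the +y side, its axis 85 mm from the seat's centre. Seat floor 12 mm above the table.
- socket (a point): Centre of the post's top face (94 mm up), stand's axes. The 10 mm steel cover plate has a 20 mm square hole on the axis and two notches, 12 mm wide, out along the stand's +x and -x to 19.5 mm from the axis. Below is a 44 mm wide cavity where the cross pin can turn, and a spring plunger (24 mm across, top 16 mm below the face at rest).
- plunger (a joint): How far the spring plunger in the socket is pressed down, in m: 0 at rest, 0.014 with the fitting's flange down on the socket face (stop at 0.015). Spring: about 2 N at the start of travel plus 0.8 N per mm, so about 13 N fully home.
- box_base: Small closed box, 50 (its x) x 80 (its y) x 30 mm high, white with grey lid, 0.15 kg, already seated loose on the stand with its axes along the stand's. Origin: centre of the underside.
- box_a: Loose small closed box like box_base, 50 (x) x 80 (y) x 30 mm, about 0.1 to 0.2 kg, flat on the table. Origin: centre of the underside. Either of the two may go first. A half turn makes no difference.
- box_b: The other loose small closed box, same as box_a. Origin: centre of the underside.
- box_large: Bystander: larger closed box of the same plain kind, 66 x 100 x 30 mm, not part of the column. Origin: centre of the underside.
- park: Fixed parking block, plastic, 70 x 70 x 50 mm, with a 38 mm hole in its top, in which the fitting stands upright. Origin: centre of the underside.
- clamp: Loose upright hold-down fitting, 0.18-0.29 kg. Origin: on its axis, underside of its flange (56 mm across, 6 thick), which rests on the parking block. Above: toe 20 mm wide, 12 to 20 mm above the origin, out along +x to 82 mm; black grip plate on the axis, 14 mm thick (y) x 44 long (x), 20 to 56 mm up. Below: 15 mm rod, tapered nose ending 30 mm down; cross pin.
- clamp_grip (a point): Point on the fitting's axis, 44 mm above the flange underside, at which to grip the grip plate across its 14 mm.
- clamp_toe (a point): Centre of the underside of the toe's round pad, 70 mm from the fitting's axis along its x, 12 mm above the flange underside. Locked, the toe points along the stand's -y, over the column; home, it passes 4 mm above three stacked boxes.
- clamp_pin (a point): Middle of the cross pin (8 mm thick, 34 mm long along the fitting's x), 20 mm below the flange underside. It enters the notches with the fitting's x along the stand's x, toe either way; then turn the way that brings the toe over the column. Fully home it is 6 mm clear under the cover plate; if let go when turned, the spring lifts the fitting 6 mm.
- jar: Bystander: closed jar 56 mm across, 60 mm high. Origin: centre of the underside.
- reagent: Bystander: closed bottle 60 mm across, 140 mm high. Origin: centre of the underside.
- beaker: Bystander: glass beaker 66 mm across, 80 mm high. Origin: centre of the underside.
- dish: Bystander: shallow glass dish 90 mm across, 18 mm high. Origin: centre of the underside.
- driver: Bystander: screwdriver lying on the bench.
Not all that is in view belongs to the job. Leave any blue or orange look-alike of the clamp alone.

How it is judged:
On the way, in this order (a step that is already met when the one before it is completed fails the run):
1. one loose small box stands squarely on the seated box, released (((horizontal distance between box_a and box_base below 0.008 m and angle between the x axis of box_a and the x axis of box_base, either way round below 0.14 rad and z of box_a in the frame of box_base between 0.026 and 0.034 m and angle between box_a's own z axis and vertical below 0.06 rad) or (horizontal distance between box_b and box_base below 0.008 m and angle between the x axis of box_b and the x axis of box_base, either way round below 0.14 rad and z of box_b in the frame of box_base between 0.026 and 0.034 m and angle between box_b's own z axis and vertical below 0.06 rad)) and horizontal distance between box_base and stand below 0.006 m and angle between box_base's own z axis and vertical below 0.05 rad and z of box_base in the frame of stand between 0.008 and 0.016 m and contact force between the fingers and box_base below 0.2 N and contact force between the fingers and box_a below 0.2 N and contact force between the fingers and box_b below 0.2 N), for 0.2 s.
2. all three small boxes stand in one square column, released (((horizontal distance between box_a and box_base below 0.008 m and angle between the x axis of box_a and the x axis of box_base, either way round below 0.14 rad and z of box_a in the frame of box_base between 0.026 and 0.034 m and angle between each of box_a, box_b's own z axis and vertical below 0.06 rad and horizontal distance between box_b and box_a below 0.008 m and angle between the x axis of box_b and the x axis of box_a, either way round below 0.14 rad and z of box_b in the frame of box_a between 0.026 and 0.034 m) or (horizontal distance between box_b and box_base below 0.008 m and angle between the x axis of box_b and the x axis of box_base, either way round below 0.14 rad and z of box_b in the frame of box_base between 0.026 and 0.034 m and angle between each of box_b, box_a's own z axis and vertical below 0.06 rad and horizontal distance between box_a and box_b below 0.008 m and angle between the x axis of box_a and the x axis of box_b, either way round below 0.14 rad and z of box_a in the frame of box_b between 0.026 and 0.034 m)) and horizontal distance between box_base and stand below 0.006 m and angle between box_base's own z axis and vertical below 0.05 rad and z of box_base in the frame of stand between 0.008 and 0.016 m and contact force between the fingers and box_base below 0.2 N and contact force between the fingers and box_a below 0.2 N and contact force between the fingers and box_b below 0.2 N), for 0.2 s.
3. the fitting is pushed down through the slot of the socket (horizontal distance between clamp and socket below 0.006 m and z of clamp in the frame of socket below 0.005 m and angle between clamp's own z axis and vertical below 0.1 rad), for 0.05 s.
At the end, for the whole second after the job is handed in: Through the last second the three small boxes stand released in a square column (8 mm, 0.14 rad); the fitting is upright in the socket, flange within 3 mm of the face, plunger pressed over 11 mm, toe pad over the column within 18 mm of straight across, fingers gripping with over 3 N (all of step 2 and linear speed of each of box_base, box_a, box_b, clamp below 0.02 m/s and horizontal distance between clamp and socket below 0.006 m and z of clamp in the frame of socket below 0.003 m and value of joint plunger above 0.011 m and angle between clamp's own z axis and vertical below 0.06 rad and x of clamp_toe in the frame of stand between -0.018 and 0.018 m and y of clamp_toe in the frame of stand below 0.03 m and contact force between the fingers and clamp above 3 N); the arm keeps its last pose, push and grip.
It fails at once if a bystander (larger box, jar, bottle, beaker, dish or screwdriver) is moved more than 30 mm (distance of any of box_large, jar, reagent, beaker, dish, driver from where it was at the start of the episode above 0.03 m).
It fails at once if the jar, bottle or beaker is tipped (angle between any of jar, reagent, beaker's own z axis and vertical above 0.5 rad).
It also fails if it takes over 64 s, if anything falls off the work surface, if the arm or the gripper's body presses on something with over 40 N, if the wrist force passes 120 N, or if a joint passes its speed limit or range.

## Robot

A 7-joint arm with a two-finger parallel gripper is mounted at the origin on the work surface. World frame = base frame: x ahead of the robot, y to its left, z up, the work surface at z = 0. Lengths are in m, angles in rad, forces in N, time in s.
With the tool pointing down it reaches from about 0.425 to 0.925 m from the base axis. Payload 6.8 kg.
Tool frame: the origin (TCP) lies at the very end of the fingers, on their centre line; the grasp point (between the pads) lies ctrl.grip_point_offset behind it (ctrl.grip_point_offset is the distance from the TCP to the grasp point, in m); z points along the fingers, y is the line along which they close (so a half turn about z gives the same grasp; the last joint's range is limited). The gripper opens to 85 mm and grips with 20 to 120 N. Pads are 22 mm wide; open, the fingers measure 114 mm over their backs; the gripper's body (76 mm by 85 mm) begins 54 mm behind the grasp point. The pads swing forward as they close: fully open they stand 13 mm farther back than shut.
Start: joints at [1.173, 0.477, 0.022, 1.555, -0.011, 1.109, -0.083], TCP at [0.193, -0.647, 0.231] pointing down, gripper open.
Joint ranges: [-2.96, 2.96], [-0.34, 2.1], [-1.41, 1.46], [0.24, 2.44], [-1.37, 4.51], [0.17, 1.92], [-2.96, 2.96]. Speed limits (rad/s): [2.39, 2.39, 3.14, 3.14, 3.14, 3.14, 3.14].

## Interface

Orientations are given as a unit quaternion [x, y, z, w].
In Python, from rig import ctrl gives the robot as it stands.
- The arm moves only by the tool servo_tool, never from a script. Its argument "series" is a list of rows, each a list of 7 numbers: the shift along the tool's x, y, z in m, then the turn, a rotation vector about the tool's x, y, z in rad, then the finger opening in m, from 0 to 0.0854. In form: [[x, y, z, ax, ay, az, jaw], ...]. A call has 1 to 5 rows; each row shifts and turns the commanded pose from where the row before left it, along the tool's axes as they then stand; what a row does not reach is not made up. A row lasts 1/10 s, in which the tool goes at most 50 mm and 8.59 degrees, less where a joint would pass 70% of its speed; a pose out of reach is approached as far as the arm can. A call is refused whole if a number of a shift passes 0.05 or a number of a turn 0.15, either way. A call with a gripper value outside its range is refused whole. The fingers move at their own pace and stop on an object; "newtons" is the grip in N (left out, the last holds). Time passes only in rows, so rows that do not move let the fingers close. It gives the time, the measured TCP pose, the force, the opening and the grip force at its end, in the units of the state.
- ctrl.observe(): the state, without advancing time (a new reading comes with each control period).
- ctrl.snapshot(name): name is "side" or "top" or "wrist"; returns the picture (384x512x3 uint8, red, green, blue); there is no depth.
- ctrl.camera_info(name): a dict with "intrinsics" (3x3 intrinsics, pixels), "eye" and "orientation" of the camera in the world. Camera axes: x right, y down, z forward; pixel columns grow to the right and rows downward; lengths in m; the calibration is good to about 2 mm. A picture is of the moment at which its call begins: read the wrist's pose just before it. camera_info takes no time and is no camera call; for the wrist camera it gives the pose at the moment of the call.
- ctrl.sign_off(): hands the job in; it is judged then, once.
The state is a dict: "time_s": time; "joints": joint angles; "qvel": joint speeds; "tau": joint torques, N m; "position": TCP position; "eef_rot": TCP orientation; "force": force on the tool from outside, world axes, zero at the start; "wrist_torque": the same for the moment, N m; "grip_width": finger opening in m; "grasp_force": force on a finger pad.
Only numpy, scipy, OpenCV 4.12 (cv2) and the standard library are available. Lean on these libraries where they do the work, as an engineer would, in place of code of your own. Each camera call takes 0.05 s, during which the arm holds its last target. There are 200 camera calls.

## Working session

There is one attempt and no reset: what is moved stays moved. The work goes in short steps, Python scripts to look and compute and a tool call to move; the robot and the scene stay as the last step left them, time stands still between calls to the robot, and variables do not carry over. Pictures are saved under pics/ and viewed, at most 10 in all, crops included, and the job is handed in when it is done.

Besides the shell and the picture viewer there is one more tool, called after "Request:" as a command line: name --pt "numbers of a row" for each row, then --argument value for the rest. servo_tool: Moves the arm, as the interface text tells. Its arguments: {"type":"object","properties":{"series":{"type":"array"},"newtons":{"type":"number"}},"required":["series"]}

```bash
ls; mkdir -p pics; python3 - <<'E'
from rig import ctrl
import cv2,numpy as np
o=ctrl.observe(); print(o, ctrl.grip_point_offset)
for n in ["side","top","wrist"]:
    c=ctrl.camera_info(n); print(n,{k:np.round(v,4).tolist() for k,v in c.items()})
    cv2.imwrite(f"pics/{n}0.png",ctrl.snapshot(n)[:,:,::-1])
E
```

```text
pics
{'time_s': 0.0, 'joints': array([ 1.17291904,  0.47783008,  0.02233625,  1.55647181, -0.01148855,
        1.10927003, -0.08312961]), 'qvel': array([-3.71226546e-04,  9.71488392e-05,  3.52665181e-04, -3.50549135e-04,
       -5.37438685e-04, -1.56206965e-03, -3.78070436e-04]), 'tau': array([-1.73282137e-04, -5.96441174e+01,  1.60821129e+00, -2.81191742e+01,
        1.24190966e-02,  9.27463872e-03, -2.79118893e-06]), 'position': array([ 0.19268758, -0.64629157,  0.23029694]), 'eef_rot': array([ 9.89521568e-01,  1.44382169e-01, -2.06150482e-04, -9.02278629e-04]), 'force': array([ 0.12810684, -0.994645  ,  0.07343294]), 'wrist_torque': array([-0.07429898,  0.04189293, -0.01614771]), 'grasp_force': 0.0, 'grip_width': 0.08568664957990098} 0.0187
side {'intrinsics': [[457.433, 0.0, 249.7583], [0.0, 457.433, 184.11], [0.0, 0.0, 1.0]], 'eye': [-0.1408, 0.9321, 0.9263], 'orientation': [-0.2759, 0.8547, -0.4165, 0.1408]}
top {'intrinsics': [[491.1358, 0.0, 260.5276], [0.0, 491.1358, 180.4415], [0.0, 0.0, 1.0]], 'eye': [0.2824, 0.0588, 1.5038], 'orientation': [0.7144, -0.6934, 0.0717, -0.0613]}
wrist {'intrinsics': [[270.1914, 0.0, 254.9559], [0.0, 270.1914, 191.6587], [0.0, 0.0, 1.0]], 'eye': [0.2638, -0.6262, 0.3731], 'orientation': [0.7931, -0.5908, -0.0888, 0.1183]}
```

View pics/top0.png

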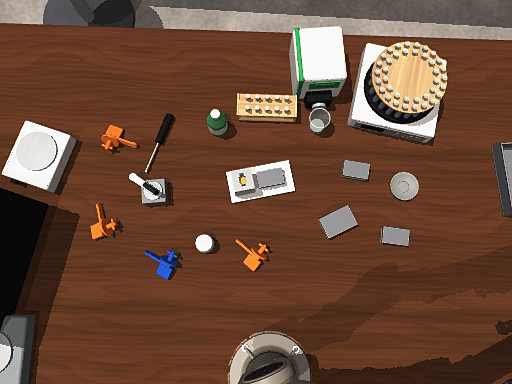

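View pics/side0.png

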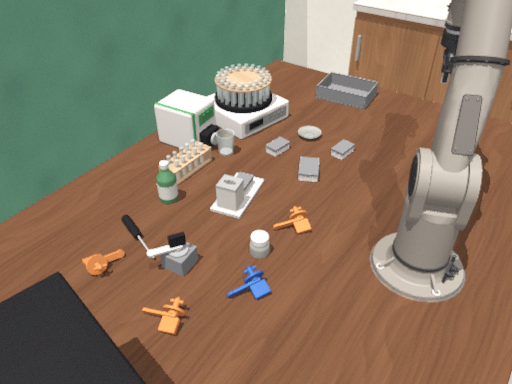

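The top view shows the stand at (260,181) with its post on the left, the small boxes at (356,170) and (396,237), and the large box at (339,222). The park block with the clamp is at (153,192), with the toe pointing up and left. The blue and orange fittings are decoys.

```bash
cat > h.py <<'E'
import numpy as np,cv2
from scipy.spatial.transform import Rotation as R
from rig import ctrl
def rays(c,px):
    px=np.atleast_2d(np.asarray(px,float)); K=np.array(c["intrinsics"])
    d=np.c_[px,np.ones(len(px))]@np.linalg.inv(K).T
    return d@R.from_quat(c["orientation"]).as_matrix().T
def onz(c,px,z):
    d=rays(c,px); e=np.array(c["eye"]); return e+d*((z-e[2])/d[:,2])[:,None]
def proj(c,P):
    p=(np.atleast_2d(P)-c["eye"])@R.from_quat(c["orientation"]).as_matrix()
    q=p@np.array(c["intrinsics"]).T; return q[:,:2]/q[:,2:]
def tri(c1,p1,c2,p2):
    a,b=rays(c1,p1)[0],rays(c2,p2)[0]; e1,e2=np.array(c1["eye"]),np.array(c2["eye"])
    s=np.linalg.lstsq(np.c_[a,-b],e2-e1,rcond=None)[0]
    A,B=e1+s[0]*a,e2+s[1]*b; return (A+B)/2,np.linalg.norm(A-B)
def grey(img,lo,hi,sat=40,amin=60):
    h=cv2.cvtColor(img,cv2.COLOR_RGB2HSV); m=((h[...,1]<sat)&(h[...,2]>=lo)&(h[...,2]<=hi)).astype(np.uint8)
    cs,_=cv2.findContours(m,cv2.RETR_LIST,cv2.CHAIN_APPROX_NONE)
    return [c for c in cs if cv2.contourArea(c)>=amin]
def rect(c,cnt,z):
    P=onz(c,cnt[:,0,:],z)[:,:2]; (x,y),(w,h),a=cv2.minAreaRect((P*1000).astype(np.float32))
    if w>h: w,h,a=h,w,a+90   # a: direction of short side (w), deg world
    return x/1000,y/1000,w,h,(a+90)%180-90
E
python3 - <<'E'
from h import *
c=ctrl.camera_info("top"); im=cv2.imread("pics/top0.png")[:,:,::-1].copy()
for p in [(356,170),(396,237),(339,222),(271,179),(153,192),(235,172),(250,192)]: print(p,im[p[1],p[0]])
for lo,hi in [(90,175),(176,255)]:
  for k in grey(im,lo,hi):
    m=k[:,0].mean(0)
    if m[1]<130 or m[1]>300 or m[0]<100: continue
    print(lo,m.round(),np.round(rect(c,k,.03 if lo<100 else .012),3))
s=cv2.imread("pics/side0.png")
a=cv2.resize(im[150:260,120:290,::-1],None,fx=4.4,fy=4.4,interpolation=cv2.INTER_CUBIC)
cv2.imwrite("pics/c1.png",a)
print([proj(ctrl.camera_info("top"),[[.193,-.647,.23],[0,0,0],[.5,0,0]]).round()])
E
```

```text
(356, 170) [149 149 148]
(396, 237) [149 147 148]
(339, 222) [154 153 154]
(271, 179) [158 159 158]
(153, 192) [41 39 38]
(235, 172) [225 223 219]
(250, 192) [90 87 78]
90 [393. 236.] [ 0.408 -0.367 49.095 83.856 -6.424]
90 [339. 221.] [  0.445  -0.195  62.834 101.411  26.837]
90 [402. 187.] [ 0.56  -0.395 35.629 35.74  38.179]
90 [404. 186.] [ 0.559 -0.397 77.805 82.332  1.819]
90 [263. 185.] [5.53000e-01 4.00000e-02 7.80650e+01 1.58438e+02 1.61390e+01]
90 [355. 171.] [ 0.607 -0.251 53.109 79.246 -7.857]
90 [509. 173.] [  0.607  -0.718  28.185 158.704  86.115]
176 [203. 242.] [ 0.372  0.209 44.945 48.296  1.693]
176 [242. 179.] [  0.569   0.098  27.905  48.164 -76.791]
176 [146. 192.] [  0.522   0.4    52.374 134.496 -38.415]
176 [407. 183.] [  0.573  -0.412  63.991  84.254 -45.436]
176 [261. 183.] [5.66000e-01 4.20000e-02 9.86510e+01 1.98535e+02 1.27940e+01]
[array([[530., 318.],
       [269., 374.],
       [273., 203.]])]
```

View pics/c1.png

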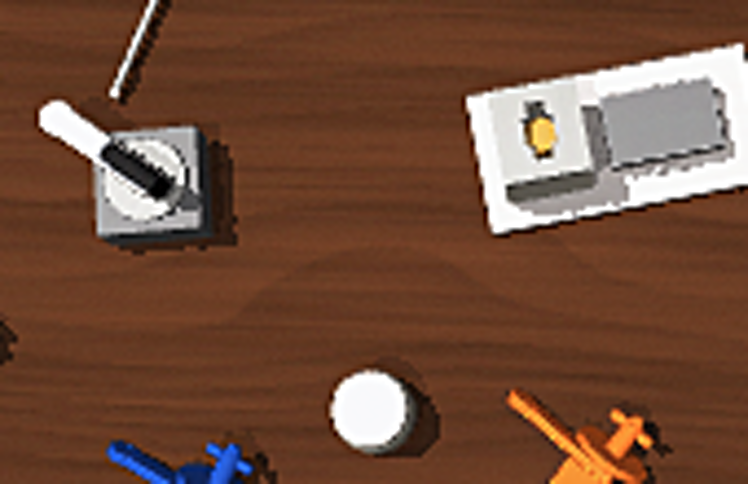

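Coarse poses, measured: stand about (0.566, 0.042) at yaw 13°, boxes at (0.607, −0.251) and (0.408, −0.367), clamp near (0.50, 0.37). All are in reach. I'll move the wrist camera over the nearer box to refine.

```bash
cat >> h.py <<'E'
def plan(p,psi,n=1,m=1):
    """shift rows in the current tool axes (n equal rows), then turn rows (m)"""
    o=ctrl.observe(); Q=R.from_quat(o["eef_rot"]); a=np.radians(psi)
    T=R.from_matrix(np.array([[np.cos(a),np.sin(a),0],[np.sin(a),-np.cos(a),0],[0,0,-1]]))
    d=Q.inv().apply(np.array(p)-o["position"]); r=(Q.inv()*T).as_rotvec()
    x=Q.apply([1,0,0]); print("at",o["position"].round(4),"psi",np.degrees(np.arctan2(x[1],x[0])).round(2),"t",o["time_s"],"F",o["force"].round(1),"w",round(o["grip_width"],4))
    print("shift",d.round(4),"row",(d/n).round(4),"| turn",r.round(4),"row",(r/m).round(4))
E
python3 - <<'E'
from h import *
plan([.4,-.44,.25],83.6,7,10)
c=ctrl.camera_info("wrist"); print(R.from_quat(c["orientation"]).as_matrix()[:,2])
E
```

```text
at [ 0.1928 -0.6464  0.2305] psi 16.61 t 0.15 F [-0.3  1.  -1.2] w 0.0853
shift [ 0.2576 -0.1386 -0.0193] row [ 0.0368 -0.0198 -0.0028] | turn [-1.3000e-03 -7.0000e-04 -1.1693e+00] row [-1.000e-04 -1.000e-04 -1.169e-01]
[-0.2805931  -0.08292797 -0.95623766]
```

Request:
servo_tool --pt "0.037 -0.02 -0.003 0 0 0 0.085" --pt "0.037 -0.02 -0.003 0 0 0 0.085" --pt "0.037 -0.02 -0.003 0 0 0 0.085" --pt "0.037 -0.02 -0.003 0 0 0 0.085" --pt "0.037 -0.02 -0.003 0 0 0 0.085"

```text
time_s: 0.65
position: [0.3425, -0.4967, 0.2462]
eef_rot: [0.99, 0.144, -0.0, -0.0]
force: [0.4, 0.1, 0.0]
grip_width: 0.0848
grasp_force: 0.0
```

Request:
servo_tool --pt "0.037 -0.02 -0.003 0 0 -0.117 0.085" --pt "0.037 -0.02 -0.003 0 0 -0.117 0.085" --pt "0 0 0 0 0 -0.117 0.085" --pt "0 0 0 0 0 -0.117 0.085" --pt "0 0 0 0 0 -0.117 0.085"

```text
time_s: 1.15
position: [0.3976, -0.4349, 0.2521]
eef_rot: [0.905, 0.426, -0.0, -0.0]
force: [0.3, -0.6, 0.4]
grip_width: 0.0853
grasp_force: 0.0
```

Request:
servo_tool --pt "0 0 0 0 0 -0.117 0.085" --pt "0 0 0 0 0 -0.117 0.085" --pt "0 0 0 0 0 -0.117 0.085" --pt "0 0 0 0 0 -0.117 0.085" --pt "0 0 0 0 0 -0.117 0.085"

```text
time_s: 1.65
position: [0.3972, -0.4353, 0.252]
eef_rot: [0.744, 0.669, -0.0, -0.0]
force: [1.1, 0.5, -0.6]
grip_width: 0.0846
grasp_force: 0.0
```

```bash
cat >> h.py <<'E'
def look(name,save=None):
    c=ctrl.camera_info(name); im=ctrl.snapshot(name).copy()
    if save: cv2.imwrite(save,im[:,:,::-1])
    return c,im
E
python3 - <<'E'
from h import *
plan([.4,-.44,.25],83.6)
c,im=look("wrist","pics/w1.png")
for lo,hi in [(90,175),(176,255)]:
  for k in grey(im,lo,hi,40,200):
    print(lo,k[:,0].mean(0).round(),np.round(rect(c,k,.03),3))
print(proj(c,[[.408,-.367,.03],[.445,-.195,.03]]))
E
```

```text
at [ 0.3972 -0.4353  0.252 ] psi 83.91 t 1.65 F [ 1.1  0.5 -0.6] w 0.0846
shift [-0.0043  0.0033  0.002 ] row [-0.0043  0.0033  0.002 ] | turn [-0.0005 -0.0003  0.0054] row [-0.0005 -0.0003  0.0054]
90 [412. 376.] [ 0.638 -0.837 46.604 93.367 84.052]
90 [333. 317.] [ 0.504 -0.707 42.052 46.775  8.31 ]
90 [500. 106.] [  0.726  -0.391  47.115 151.127  -9.667]
90 [400.  23.] [ 0.594 -0.278 32.086 48.757 81.386]
176 [408. 358.] [  0.626  -0.794  53.732  60.696 -84.233]
176 [359. 257.] [ 0.539 -0.592 12.652 78.305 28.855]
176 [149. 261.] [  0.222  -0.565  16.638  91.48  -41.409]
176 [496. 165.] [  0.719  -0.473  45.782  56.026 -86.169]
176 [375. 125.] [  0.559  -0.401  85.057  85.207 -46.449]
176 [258. 113.] [ 0.408 -0.369 49.529 79.06  -4.936]
176 [416.  13.] [ 0.604 -0.276 28.641 50.206 83.898]
[[258.06870316 112.68506855]
 [275.40962635 -52.00459482]]
```

View pics/w1.png

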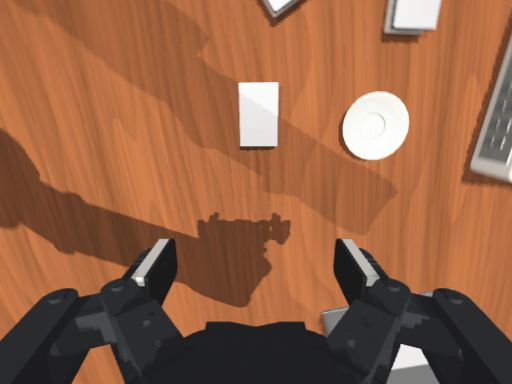

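The wrist view shows the small box at (258,113), the dish at (375,125) and the large box's corner at the top. The box lid fits 49.5×79 mm at z=0.03 and agrees with the top camera to 2 mm, which confirms the height. I'll plan the grasp.

```bash
python3 - <<'E'
from h import *
c,im=look("wrist")
k=[k for k in grey(im,176,255,40,200) if abs(k[:,0].mean(0)-[258,113]).max()<9][0]
ct,it=ctrl.camera_info("top"),cv2.imread("pics/top0.png")[:,:,::-1].copy()
t=[k for k in grey(it,90,175) if abs(k[:,0].mean(0)-[393,236]).max()<6][0]
M=lambda k:np.array([[cv2.moments(k)['m10'],cv2.moments(k)['m01']]])/cv2.moments(k)['m00']
print(rect(c,k,.03), tri(c,M(k),ct,M(t)))
plan([.408,-.3685,.11],84.5); plan([.408,-.3685,.005],84.5)
E
```

```text
(0.4087725830078125, -0.3695762939453125, 49.81081008911133, 79.02825927734375, -6.680885314941406) (array([ 0.40792339, -0.36806338,  0.03332872]), np.float64(0.0012209359868736857))
at [ 0.3972 -0.4354  0.252 ] psi 83.69 t 1.75 F [ 0.1 -0.4 -0.5] w 0.085
shift [0.0676 0.0035 0.142 ] row [0.0676 0.0035 0.142 ] | turn [-0.0004 -0.0005 -0.0142] row [-0.0004 -0.0005 -0.0142]
at [ 0.3972 -0.4354  0.252 ] psi 83.69 t 1.75 F [ 0.1 -0.4 -0.5] w 0.085
shift [0.0675 0.0035 0.247 ] row [0.0675 0.0035 0.247 ] | turn [-0.0004 -0.0005 -0.0142] row [-0.0004 -0.0005 -0.0142]
```

Request:
servo_tool --pt "0.0335 0.0015 0.035 0 0 0 0.085" --pt "0.0335 0.0015 0.035 0 0 0 0.085" --pt "0 0 0.04 0 0 0 0.085" --pt "0 0 0.04 0 0 0 0.085" --pt "0 0 0.04 0 0 0 0.085"

```text
time_s: 2.25
position: [0.4079, -0.369, 0.0611]
eef_rot: [0.746, 0.666, -0.0, 0.0]
force: [0.8, -0.5, 0.1]
grip_width: 0.0849
grasp_force: 0.0
```

Request:
servo_tool --pt "0 0 0.03 0 0 0 0.085" --pt "0 0 0.02 0 0 0 0.085" --pt "0 0 0.006 0 0 0 0.085" --pt "0 0 0 0 0 0 0.085" --pt "0 0 0 0 0 0 0.045" --newtons 40

```text
time_s: 2.75
position: [0.4085, -0.3697, 0.0073]
eef_rot: [0.746, 0.666, 0.0, 0.001]
force: [0.7, 0.5, -0.4]
grip_width: 0.0729
grasp_force: 0.0
```

Request:
servo_tool --pt "0 0 0 0 0 0 0.04" --pt "0 0 0 0 0 0 0.04" --pt "0 0 0 0 0 0 0.04" --pt "0 0 0 0 0 0 0.04" --pt "0 0 0 0 0 0 0.04" --newtons 40

```text
time_s: 3.25
position: [0.4087, -0.3699, 0.0078]
eef_rot: [0.745, 0.667, 0.0, 0.001]
force: [-0.6, 0.6, 8.0]
grip_width: 0.0488
grasp_force: 41.8
```

Gripped, with a width of 49 mm at 42 N. I'll lift and carry it to a viewpoint beside the stand.

Request:
servo_tool --pt "0 0 -0.02 0 0 0 0.04" --pt "0 0 -0.04 0 0 0 0.04" --pt "0 0 -0.04 0 0 0 0.04" --pt "0 0 -0.04 0 0 0 0.04" --pt "0 0 -0.04 0 0 0 0.04"

```text
time_s: 3.75
position: [0.4073, -0.3689, 0.1882]
eef_rot: [0.745, 0.667, -0.0, 0.0]
force: [0.1, -1.1, -1.0]
grip_width: 0.0495
grasp_force: 42.7
```

```bash
python3 - <<'E'
from h import *
plan([.586,-.046,.25],102.8,10,3)
E
```

```text
at [ 0.4073 -0.3689  0.1882] psi 83.62 t 3.75 F [ 0.1 -1.1 -1. ] w 0.0495
shift [ 0.3407  0.1417 -0.0618] row [ 0.0341  0.0142 -0.0062] | turn [ 0.000e+00  1.000e-04 -3.347e-01] row [ 0.      0.     -0.1116]
```

Request:
servo_tool --pt "0.034 0.014 -0.006 0 0 0 0.04" --pt "0.034 0.014 -0.006 0 0 0 0.04" --pt "0.034 0.014 -0.006 0 0 0 0.04" --pt "0.034 0.014 -0.006 0 0 0 0.04" --pt "0.034 0.014 -0.006 0 0 0 0.04"

```text
time_s: 4.25
position: [0.4963, -0.2067, 0.2168]
eef_rot: [0.745, 0.667, -0.0, 0.0]
force: [1.3, -0.2, -2.2]
grip_width: 0.049
grasp_force: 42.8
```

Request:
servo_tool --pt "0.034 0.014 -0.006 0 0 0 0.04" --pt "0.034 0.014 -0.006 0 0 0 0.04" --pt "0.034 0.014 -0.006 0 0 0 0.04" --pt "0.034 0.014 -0.006 0 0 0 0.04" --pt "0.034 0.014 -0.006 0 0 0 0.04"

```text
time_s: 4.75
position: [0.5847, -0.0456, 0.2467]
eef_rot: [0.745, 0.667, -0.0, 0.0]
force: [0.7, -0.4, -2.3]
grip_width: 0.049
grasp_force: 42.8
```

Request:
servo_tool --pt "0 0 0 0 0 -0.112 0.04" --pt "0 0 0 0 0 -0.112 0.04" --pt "0 0 0 0 0 -0.112 0.04" --pt "0 0 0 0 0 0 0.04"

```text
time_s: 5.15
position: [0.5842, -0.0469, 0.2462]
eef_rot: [0.623, 0.782, -0.0, -0.0]
force: [0.1, -0.0, -1.5]
grip_width: 0.0488
grasp_force: 42.8
```

```bash
python3 - <<'E'
from h import *
plan([.586,-.046,.25],102.8)
c,im=look("wrist","pics/w2.png")
h=cv2.cvtColor(im,cv2.COLOR_RGB2HSV)
print("box,post,plate px",proj(c,[[.566,.042,.042],[.547,.125,.094]]).round())
for lo,hi in [(90,175),(176,215),(216,255),(190,255)]:
  for k in grey(im,lo,hi,40,400):
    m=k[:,0].mean(0)
    if m[1]<240: print(lo,m.round(),np.round(rect(c,k,.042),3),np.round(rect(c,k,.094),3))
E
```

```text
at [ 0.5842 -0.0469  0.2462] psi 102.93 t 5.15 F [ 0.1 -0.  -1.5] w 0.0488
shift [ 0.0005  0.002  -0.0038] row [ 0.0005  0.002  -0.0038] | turn [-0.0005  0.      0.0023] row [-0.0005  0.      0.0023]
box,post,plate px [[257.  94.]
 [258.  -5.]]
90 [480. 230.] [ 9.12000e-01 -5.60000e-02  5.42550e+01  1.34029e+02  7.24760e+01] [ 8.6100e-01 -4.4000e-02  4.6123e+01  1.1394e+02  7.2476e+01]
90 [146. 225.] [ 0.45  -0.177 73.948 82.883 27.218] [ 0.468 -0.146 62.864 70.46  27.218]
90 [255. 230.] [ 6.03000e-01 -1.33000e-01  1.29938e+02  2.02558e+02 -7.69770e+01] [ 5.97000e-01 -1.09000e-01  1.10463e+02  1.72198e+02 -7.69770e+01]
90 [255. 177.] [ 5.86000e-01 -5.80000e-02  6.78500e+00  1.13821e+02 -7.70200e+01] [ 5.8300e-01 -4.6000e-02  5.7680e+00  9.6761e+01 -7.7020e+01]
90 [256.  95.] [5.7200e-01 2.2000e-02 7.4063e+01 1.0505e+02 1.2938e+01] [5.7100e-01 2.2000e-02 6.2962e+01 8.9305e+01 1.2938e+01]
90 [418.  14.] [  0.724   0.166  29.833  43.491 -70.843] [  0.701   0.145  25.361  36.972 -70.843]
176 [261.  96.] [ 5.6800e-01  4.0000e-02  2.1745e+01  4.8137e+01 -7.7055e+01] [ 5.6800e-01  3.8000e-02  1.8485e+01  4.0922e+01 -7.7055e+01]
216 [250.  97.] [5.66000e-01 3.50000e-02 8.17990e+01 1.37586e+02 1.24070e+01] [5.66000e-01 3.40000e-02 6.95380e+01 1.16964e+02 1.24070e+01]
216 [259.  31.] [  0.553   0.108  25.169  48.045 -77.077] [  0.555   0.095  21.397  40.844 -77.077]
216 [258.  83.] [5.66000e-01 4.50000e-02 9.05780e+01 1.90286e+02 1.28410e+01] [5.66000e-01 4.20000e-02 7.70020e+01 1.61765e+02 1.28410e+01]
190 [251.  98.] [5.65000e-01 3.30000e-02 8.10680e+01 1.33027e+02 1.09150e+01] [5.66000e-01 3.10000e-02 6.89170e+01 1.13088e+02 1.09150e+01]
190 [260.  31.] [  0.553   0.108  25.169  46.901 -77.069] [  0.555   0.095  21.397  39.871 -77.069]
190 [258.  83.] [5.66000e-01 4.50000e-02 9.18630e+01 1.90178e+02 1.29170e+01] [5.66000e-01 4.20000e-02 7.80940e+01 1.61673e+02 1.29170e+01]
```

View pics/w2.png

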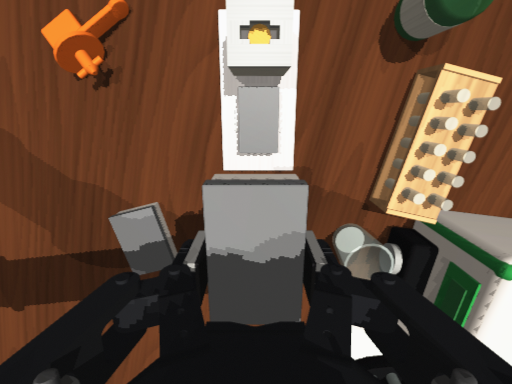

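The held box fills the centre. The seated box's lid is at about (259,121) and the socket hole at (260,35), so the seat is off the plate's centre. I'll measure both more exactly.

```bash
python3 - <<'E'
from h import *
c=ctrl.camera_info("wrist"); im=cv2.imread("pics/w2.png")[:,:,::-1].copy(); o=ctrl.observe()
g=im[:,:,1]
print("col 259:",[(r,g[r,259]) for r in range(50,180,2)])
print("row 130:",g[130,230:290]); print("row 100:",g[100,216:302])
ct=ctrl.camera_info("top"); it=cv2.imread("pics/top0.png")[:,:,::-1]
print("lid",onz(c,[259,121],.042),"top",onz(ct,[270.7,177.7],.042))
print("post",onz(c,[260,33],.094),"top",onz(ct,[120+543/4.4,150+130/4.4],.094))
e=onz(c,[255,184],o["position"][2]+.022)[0]; print("held front edge from TCP",R.from_quat(o["eef_rot"]).inv().apply(e-o["position"]))
E
```

```text
col 259: [(50, np.uint8(246)), (52, np.uint8(241)), (54, np.uint8(245)), (56, np.uint8(243)), (58, np.uint8(244)), (60, np.uint8(243)), (62, np.uint8(245)), (64, np.uint8(242)), (66, np.uint8(125)), (68, np.uint8(76)), (70, np.uint8(77)), (72, np.uint8(79)), (74, np.uint8(79)), (76, np.uint8(121)), (78, np.uint8(127)), (80, np.uint8(126)), (82, np.uint8(127)), (84, np.uint8(129)), (86, np.uint8(106)), (88, np.uint8(179)), (90, np.uint8(177)), (92, np.uint8(176)), (94, np.uint8(176)), (96, np.uint8(175)), (98, np.uint8(176)), (100, np.uint8(176)), (102, np.uint8(174)), (104, np.uint8(173)), (106, np.uint8(173)), (108, np.uint8(173)), (110, np.uint8(172)), (112, np.uint8(171)), (114, np.uint8(170)), (116, np.uint8(169)), (118, np.uint8(170)), (120, np.uint8(170)), (122, np.uint8(169)), (124, np.uint8(168)), (126, np.uint8(168)), (128, np.uint8(168)), (130, np.uint8(167)), (132, np.uint8(164)), (134, np.uint8(165)), (136, np.uint8(164)), (138, np.uint8(165)), (140, np.uint8(163)), (142, np.uint8(164)), (144, np.uint8(163)), (146, np.uint8(163)), (148, np.uint8(162)), (150, np.uint8(160)
[... 450 characters left out ...]
66 166 167 167
 167 166 166 166 167 168 168 167 167 168 166 169 222 240 241 249 251 251
 251 251 252 252 252 252]
row 100: [ 58  60  59  59  79 220 250 252 252 252 252 252 251 251 252 251 251 252
 252 234 175 167 164 171 174 174 174 175 174 174 174 173 173 173 174 174
 174 175 174 174 174 175 175 176 175 174 174 174 175 174 176 175 176 176
 175 175 176 176 176 176 176 176 173 223 243 245 250 252 252 252 252 252
 252 252 252 252 252 252 251 233 126  58  61  61  62  63]
lid [[0.57524895 0.01196844 0.042     ]] top [[0.57096203 0.01049736 0.042     ]]
post [[0.55652799 0.09443812 0.094     ]] top [[0.55268255 0.0918236  0.094     ]]
held front edge from TCP [ 0.0403147  -0.00040866 -0.02199909]
```

```bash
python3 - <<'E'
from h import *
c=ctrl.camera_info("wrist"); im=cv2.imread("pics/w2.png")[:,:,::-1].copy()
g=im[:,:,1]; h=cv2.cvtColor(im,cv2.COLOR_RGB2HSV)
m=((g>150)&(g<186)&(h[...,1]<30)).astype(np.uint8); m[158:]=0;m[:80]=0
m=cv2.morphologyEx(m,cv2.MORPH_OPEN,np.ones((5,5)))
k=max(cv2.findContours(m,0,1)[0],key=cv2.contourArea); r=rect(c,k,.042); print(r)
ct=ctrl.camera_info("top"); it=cv2.imread("pics/top0.png")[:,:,::-1].copy()
g=it[:,:,1]; m=((g>148)&(g<175)).astype(np.uint8); m=cv2.morphologyEx(m,cv2.MORPH_OPEN,np.ones((3,3)))
n,l,s,cc=cv2.connectedComponentsWithStats(m); i=l[179,271]; kt=cv2.findContours((l==i).astype(np.uint8),0,1)[0][0]; print(rect(ct,kt,.042), tri(c,proj(c,[[r[0],r[1],.042]]),ct,cc[i]))
# post top: white bright region
g=im[:,:,1]; m=((g>225)&(h[...,1]<30)).astype(np.uint8); print("post rows",[ (r0,np.flatnonzero(m[r0,225:300])[[0,-1]]+225) for r0 in range(2,66,8)])
y=(h[...,0]>15)&(h[...,0]<35)&(h[...,1]>100); y[:,:230]=0;y[:,290:]=0;y[60:]=0; q=np.argwhere(y)[:,::-1]; print("yellow",q.mean(0),q.min(0),q.max(0),onz(c,q.mean(0),.078))
print(im[20:50:3,236:286:4].mean(2).astype(int))
E
```

```text
(0.56514599609375, 0.014179279327392578, 65.73311614990234, 85.91674041748047, 12.767598152160645)
(0.5719283447265625, 0.012735443115234375, 44.148773193359375, 75.66970825195312, 12.7933931350708) (array([0.56537302, 0.01465616, 0.07136879]), np.float64(0.0008121873767822015))
post rows [(2, array([227, 293])), (10, array([225, 298])), (18, array([225, 298])), (26, array([225, 298])), (34, array([225, 297])), (42, array([227, 297])), (50, array([227, 297])), (58, array([227, 296]))]
yellow [259.1056701   34.15463918] [248  23] [270  43] [[0.55525891 0.09700558 0.078     ]]
[[242 244 244 242 154 154 154 153 152 243 244 244 242]
 [242 243 243 240  67  66  65  66  65 242 243 244 241]
 [241  72  57  57  76  81  82  81  75  57  60 224 241]
 [242  86  76  76  82 117 110 113 101  76  76 224 241]
 [242  98 127 125 178 196 197 194 112 127 105 229 242]
 [242 110 128 174 197 198 196 196 189 127 104 232 241]
 [243 110 127 159 196 197 198 196 196 127 102 233 242]
 [242 244 243 242 195 196 197 197 196 241 243 245 242]
 [241 241 242 242 240 240 240 240 238 242 242 242 241]
 [241 241 242 243 243 243 243 243 243 243 243 243 242]]
```

```bash
python3 - <<'E'
from h import *
c=ctrl.camera_info("wrist"); o=ctrl.observe()
P=onz(c,[[235.5,100.],[279,100],[237.3,140],[278,140],[259,86.8],[259,155]],.042); print(P.round(4))
d=lambda a,b:np.linalg.norm(a-b)
ux=P[1]-P[0]; print(d(P[0],P[1]),d(P[2],P[3]),d(P[4],P[5]),np.degrees(np.arctan2(ux[1],ux[0])),(P[:4].mean(0)),(P[4]+P[5])/2)
# combine: x-position from sides, y from ends, in stand axes
a=np.radians(12.85); X=np.array([np.cos(a),np.sin(a)]);Y=np.array([-X[1],X[0]])
s=X*(P[:4,:2].mean(0)@X)+Y*(P[4:,:2].mean(0)@Y); print("base",s)
plan([s[0],s[1],.25],102.85)
E
```

```text
[[ 0.5418  0.0298  0.042 ]
 [ 0.5934  0.0414  0.042 ]
 [ 0.5536 -0.0169  0.042 ]
 [ 0.604  -0.0054  0.042 ]
 [ 0.5663  0.0507  0.042 ]
 [ 0.5848 -0.0294  0.042 ]]
0.052923244985376566 0.051628834094946646 0.08219111285907374 12.749343337611743 [0.57321458 0.01222622 0.042     ] [0.57555142 0.01065855 0.042     ]
base [0.57367008 0.0102294 ]
at [ 0.5843 -0.0469  0.2463] psi 102.74 t 5.2 F [ 0.4  0.5 -2. ] w 0.0491
shift [ 0.0581  0.0023 -0.0037] row [ 0.0581  0.0023 -0.0037] | turn [-0.0003 -0.     -0.002 ] row [-0.0003 -0.     -0.002 ]
```

The base's centre is (0.5735, 0.0103) at yaw 12.8°, and its lid fits the 50×80 size. I'll move over it and descend.

Request:
servo_tool --pt "0.029 0.001 0 0 0 0 0.04" --pt "0.029 0.001 0 0 0 0 0.04" --pt "0 0 0.04 0 0 0 0.04" --pt "0 0 0.04 0 0 0 0.04" --pt "0 0 0.04 0 0 0 0.04"

```text
time_s: 5.7
position: [0.5737, 0.0101, 0.1255]
eef_rot: [0.625, 0.781, 0.0, 0.001]
force: [0.2, -0.7, -2.1]
grip_width: 0.0494
grasp_force: 42.8
```

Request:
servo_tool --pt "0 0 0.04 0 0 0 0.04" --pt "0 0 0.02 0 0 0 0.04" --pt "0 0 0 0 0 0 0.04" --pt "0 0 0 0 0 0 0.04"

```text
time_s: 6.1
position: [0.574, 0.0103, 0.0669]
eef_rot: [0.624, 0.781, 0.0, 0.0]
force: [-0.3, 0.3, -1.7]
grip_width: 0.0491
grasp_force: 42.7
```

```bash
python3 - <<'E'
from h import *
plan([.5735,.010,.0505],102.8)
E
```

```text
at [0.574  0.0103 0.0669] psi 102.79 t 6.1 F [-0.3  0.3 -1.7] w 0.0491
shift [-0.0001 -0.0006  0.0164] row [-0.0001 -0.0006  0.0164] | turn [ 0.0003  0.     -0.0002] row [ 0.0003  0.     -0.0002]
```

Request:
servo_tool --pt "0 -0.0005 0.008 0 0 0 0.04" --pt "0 0 0.006 0 0 0 0.04" --pt "0 0 0.002 0 0 0 0.04" --pt "0 0 0 0 0 0 0.04"

```text
time_s: 6.5
position: [0.5731, 0.01, 0.0503]
eef_rot: [0.623, 0.782, -0.0, 0.0]
force: [0.2, -0.5, -1.1]
grip_width: 0.0492
grasp_force: 42.8
```

Request:
servo_tool --pt "0 0 0.0015 0 0 0 0.04" --pt "0 0 0 0 0 0 0.04"

```text
time_s: 6.7
position: [0.5734, 0.0102, 0.0498]
eef_rot: [0.623, 0.782, 0.0, 0.0]
force: [-2.4, -0.9, 4.7]
grip_width: 0.0492
grasp_force: 43.7
```

The box touched down at the predicted height. I'll release and rise.

Request:
servo_tool --pt "0 0 0 0 0 0 0.075" --pt "0 0 0 0 0 0 0.08" --pt "0 0 0 0 0 0 0.08" --pt "0 0 0 0 0 0 0.08" --pt "0 0 0 0 0 0 0.08"

```text
time_s: 7.2
position: [0.5732, 0.0101, 0.0488]
eef_rot: [0.623, 0.782, 0.0, 0.0]
force: [-0.6, 0.6, 0.2]
grip_width: 0.0801
grasp_force: 0.0
```

Request:
servo_tool --pt "0 0 -0.02 0 0 0 0.085" --pt "0 0 -0.04 0 0 0 0.085" --pt "0 0 -0.05 0 0 0 0.085" --pt "-0.02 0 -0.05 0 0 0 0.085" --pt "-0.04 0 -0.04 0 0 0 0.085"

```text
time_s: 7.7
position: [0.5857, -0.0393, 0.2442]
eef_rot: [0.621, 0.784, 0.002, 0.001]
force: [2.3, -0.3, -0.2]
grip_width: 0.0849
grasp_force: 0.0
```

Request:
servo_tool --pt "-0.03 0 0 0 0 0 0.085" --pt "0 0 0 0 0 0 0.085"

```text
time_s: 7.9
position: [0.5929, -0.0778, 0.2417]
eef_rot: [0.626, 0.78, -0.0, 0.002]
force: [-0.4, -0.3, -0.2]
grip_width: 0.085
grasp_force: 0.0
```

```bash
python3 - <<'E'
from h import *
plan([.600,-.325,.25],82,7,3)
c,im=look("wrist","pics/w3.png")
print("px",proj(c,[[.5735,.0103,.072],[.5555,.093,.094]]).round())
g=im[:,:,1]
u,v=proj(c,[[.5735,.0103,.072]])[0].astype(int)
print(u,v,"col",[(r,g[r,u]) for r in range(v-60,v+60,2)]); print("rowA",u-45,g[v-15,u-45:u+45]); print("rowB",g[v+15,u-45:u+45])
E
```

```text
at [ 0.5929 -0.0778  0.2417] psi 102.45 t 7.9 F [-0.4 -0.3 -0.2] w 0.085
shift [-0.243  -0.0464 -0.0075] row [-0.0347 -0.0066 -0.0011] | turn [0.0024 0.0033 0.3569] row [0.0008 0.0011 0.119 ]
px [[255.  93.]
 [256.  -7.]]
255 92 col [(32, np.uint8(90)), (34, np.uint8(89)), (36, np.uint8(89)), (38, np.uint8(90)), (40, np.uint8(90)), (42, np.uint8(90)), (44, np.uint8(90)), (46, np.uint8(127)), (48, np.uint8(140)), (50, np.uint8(141)), (52, np.uint8(186)), (54, np.uint8(204)), (56, np.uint8(203)), (58, np.uint8(203)), (60, np.uint8(202)), (62, np.uint8(201)), (64, np.uint8(201)), (66, np.uint8(201)), (68, np.uint8(200)), (70, np.uint8(200)), (72, np.uint8(200)), (74, np.uint8(199)), (76, np.uint8(200)), (78, np.uint8(199)), (80, np.uint8(198)), (82, np.uint8(197)), (84, np.uint8(197)), (86, np.uint8(196)), (88, np.uint8(195)), (90, np.uint8(196)), (92, np.uint8(195)), (94, np.uint8(194)), (96, np.uint8(194)), (98, np.uint8(194)), (100, np.uint8(194)), (102, np.uint8(192)), (104, np.uint8(191)), (106, np.uint8(191)), (108, np.uint8(190)), (110, np.uint8(190)), (112, np.uint8(191)), (114,
[... 456 characters left out ...]
 254 254 254 254 254 254 254 254 252
 232 197 188 180 190 198 197 198 198 197 198 198 197 198 198 198 198 197
 199 199 199 198 198 198 199 199 199 199 199 200 199 200 200 200 200 199
 199 200 201 201 200 200 200 200 201 202 202 201 203 202 240 251 251 250
 251 251 253 254 254 254 254 254 254 254 254 254 235 117  70  69  69  71]
rowB [ 78  78  77  75  75  74  73  67 217 253 254 254 254 254 254 254 254 252
 232 196 197 187 180 187 190 191 190 190 191 190 191 191 190 190 190 191
 191 192 192 191 190 190 190 190 190 190 190 190 191 191 190 191 192 192
 192 192 192 192 192 192 192 192 192 192 192 193 189 224 245 250 250 250
 251 254 254 254 254 254 254 254 254 254 254 235 118  65  65  65  65  65]
```

View pics/w3.png

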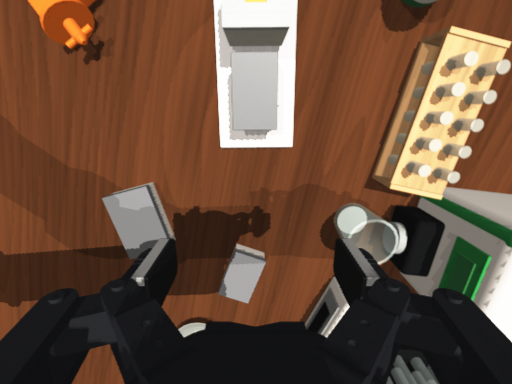

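The first box sits squarely on the base at (255,92). The second small box is at (243,273) and the large box at (140,220). I'll move to the second box.

Request:
servo_tool --pt "-0.035 -0.006 -0.001 0 0 0 0.085" --pt "-0.035 -0.006 -0.001 0 0 0 0.085" --pt "-0.035 -0.006 -0.001 0 0 0 0.085" --pt "-0.035 -0.006 -0.001 0 0 0 0.085" --pt "-0.035 -0.006 -0.001 0 0 0 0.085"

```text
time_s: 8.45
position: [0.6015, -0.2487, 0.2449]
eef_rot: [0.622, 0.783, 0.0, -0.001]
force: [1.1, -0.6, 0.5]
grip_width: 0.085
grasp_force: 0.0
```

Request:
servo_tool --pt "-0.035 -0.006 0 0 0 0.12 0.085" --pt "-0.035 -0.006 0 0 0 0.12 0.085" --pt "0 0 0 0 0 0.12 0.085" --pt "0 0 0 0 0 0 0.085"

```text
time_s: 8.85
position: [0.601, -0.3195, 0.2445]
eef_rot: [0.754, 0.657, -0.0, -0.001]
force: [0.2, 0.9, -0.5]
grip_width: 0.085
grasp_force: 0.0
```

```bash
python3 - <<'E'
from h import *
c,im=look("wrist")
p=proj(c,[[.607,-.251,.03]])[0]; print(p)
for k in grey(im,150,255,40,400):
    if abs(k[:,0].mean(0)-p).max()<25:
        r=rect(c,k,.03); print(k[:,0].mean(0),np.round(r,4)); plan([r[0],r[1],.005],r[4]+90)
c3=c; g=im[:,:,1]; u,v=p.astype(int); print([(q,g[q,u]) for q in range(v-50,v+50,3)])
E
```

```text
[252.82596237 113.10882869]
[254.92156863 112.        ] [ 0.6098 -0.2513 49.9819 77.9594 -7.8028]
at [ 0.6015 -0.3182  0.2448] psi 82.5 t 8.9 F [ 0.4  0.6 -0.6] w 0.085
shift [ 6.700e-02 -2.000e-04  2.399e-01] row [ 6.700e-02 -2.000e-04  2.399e-01] | turn [-0.0012 -0.0014  0.0053] row [-0.0012 -0.0014  0.0053]
[(63, np.uint8(63)), (66, np.uint8(64)), (69, np.uint8(66)), (72, np.uint8(66)), (75, np.uint8(68)), (78, np.uint8(68)), (81, np.uint8(195)), (84, np.uint8(199)), (87, np.uint8(198)), (90, np.uint8(197)), (93, np.uint8(196)), (96, np.uint8(195)), (99, np.uint8(194)), (102, np.uint8(193)), (105, np.uint8(194)), (108, np.uint8(193)), (111, np.uint8(191)), (114, np.uint8(189)), (117, np.uint8(188)), (120, np.uint8(188)), (123, np.uint8(188)), (126, np.uint8(187)), (129, np.uint8(185)), (132, np.uint8(185)), (135, np.uint8(185)), (138, np.uint8(183)), (141, np.uint8(183)), (144, np.uint8(183)), (147, np.uint8(37)), (150, np.uint8(62)), (153, np.uint8(66)), (156, np.uint8(66)), (159, np.uint8(66)), (162, np.uint8(58))]
```

Request:
servo_tool --pt "0.0335 0 0.035 0 0 0.005 0.085" --pt "0.0335 0 0.035 0 0 0 0.085" --pt "0 0 0.04 0 0 0 0.085" --pt "0 0 0.04 0 0 0 0.085" --pt "0 0 0.04 0 0 0 0.085"

```text
time_s: 9.4
position: [0.611, -0.2504, 0.0544]
eef_rot: [0.752, 0.659, 0.001, -0.0]
force: [0.6, -0.9, 0.6]
grip_width: 0.085
grasp_force: 0.0
```

Request:
servo_tool --pt "0 0 0.03 0 0 0 0.085" --pt "0 0 0.015 0 0 0 0.085" --pt "0 0 0.003 0 0 0 0.085" --pt "0 0 0 0 0 0 0.085" --pt "0 0 0 0 0 0 0.045" --newtons 40

```text
time_s: 9.9
position: [0.612, -0.2536, 0.0095]
eef_rot: [0.755, 0.656, 0.001, 0.001]
force: [-0.6, 0.6, 0.2]
grip_width: 0.0727
grasp_force: 0.0
```

Request:
servo_tool --pt "0 0 0 0 0 0 0.04" --pt "0 0 0 0 0 0 0.04" --pt "0 0 0 0 0 0 0.04" --pt "0 0 0 0 0 0 0.04" --pt "0 0 0 0 0 0 0.04" --newtons 40

```text
time_s: 10.4
position: [0.6115, -0.2539, 0.0093]
eef_rot: [0.755, 0.656, 0.001, 0.001]
force: [-0.6, 0.3, 7.4]
grip_width: 0.0496
grasp_force: 43.1
```

Request:
servo_tool --pt "0 0 -0.02 0 0 0 0.04" --pt "0 0 -0.04 0 0 0 0.04" --pt "0 0 -0.05 0 0 0 0.04" --pt "0 0 -0.05 0 0 0 0.04" --pt "0 0 -0.05 0 0 0 0.04"

```text
time_s: 10.9
position: [0.61, -0.2534, 0.2197]
eef_rot: [0.755, 0.656, -0.0, -0.0]
force: [0.4, -0.9, -0.9]
grip_width: 0.0494
grasp_force: 42.1
```

```bash
python3 - <<'E'
from h import *
plan([.593,-.077,.245],102.8,6,3)
E
```

```text
at [ 0.61   -0.2534  0.2197] psi 81.99 t 10.9 F [ 0.4 -0.9 -0.9] w 0.0494
shift [ 0.1723 -0.0414 -0.0253] row [ 0.0287 -0.0069 -0.0042] | turn [-2.000e-04 -0.000e+00 -3.633e-01] row [-1.000e-04 -0.000e+00 -1.211e-01]
```

Request:
servo_tool --pt "0.029 -0.007 -0.004 0 0 0 0.04" --pt "0.029 -0.007 -0.004 0 0 0 0.04" --pt "0.029 -0.007 -0.004 0 0 0 0.04" --pt "0.029 -0.007 -0.004 0 0 0 0.04" --pt "0.029 -0.007 -0.004 0 0 0 0.04"

```text
time_s: 11.4
position: [0.5955, -0.104, 0.2379]
eef_rot: [0.755, 0.656, -0.0, 0.0]
force: [-0.2, 1.2, -1.4]
grip_width: 0.0489
grasp_force: 42.1
```

Request:
servo_tool --pt "0.028 -0.007 -0.004 0 0 -0.121 0.04" --pt "0 0 0 0 0 -0.121 0.04" --pt "0 0 0 0 0 -0.121 0.04" --pt "0 0 0 0 0 0 0.04" --pt "0 0 0 0 0 0 0.04"

```text
time_s: 11.9
position: [0.5929, -0.0767, 0.2416]
eef_rot: [0.625, 0.78, -0.0, -0.0]
force: [-0.8, 0.9, -1.2]
grip_width: 0.0491
grasp_force: 42.1
```

```bash
python3 - <<'E'
from h import *
c,im=look("wrist","pics/w4.png"); o=ctrl.observe(); g=im[:,:,1].astype(int)
u,v=proj(c,[[.5735,.0103,.072]])[0].astype(int); print(u,v)
print("col",[(r,g[r,u]) for r in range(v-50,v+60,1) if abs(g[r,u]-g[r-1,u])>12])
for r in (v-20,v,v+20): print(r,[(k,g[r,k]) for k in range(u-60,u+60) if abs(g[r,k]-g[r,k-1])>10])
print("held",[(r,g[r,255]) for r in range(150,220) if abs(g[r,255]-g[r-1,255])>8])
E
```

```text
255 94
col [(48, np.int64(119)), (49, np.int64(133)), (54, np.int64(154)), (55, np.int64(192)), (132, np.int64(145)), (136, np.int64(166)), (137, np.int64(188)), (142, np.int64(252)), (149, np.int64(114)), (150, np.int64(62))]
74 [(217, np.int64(202)), (218, np.int64(251)), (231, np.int64(238)), (232, np.int64(184)), (233, np.int64(195)), (278, np.int64(237)), (279, np.int64(250)), (295, np.int64(197)), (296, np.int64(64))]
94 [(218, np.int64(216)), (219, np.int64(252)), (228, np.int64(242)), (229, np.int64(191)), (278, np.int64(237)), (279, np.int64(250)), (294, np.int64(227)), (295, np.int64(96)), (296, np.int64(67))]
114 [(218, np.int64(56)), (219, np.int64(211)), (220, np.int64(252)), (229, np.int64(242)), (230, np.int64(190)), (232, np.int64(163)), (234, np.int64(184)), (278, np.int64(233)), (279, np.int64(248)), (294, np.int64(161)), (295, np.int64(63))]
held [(150, np.int64(62)), (170, np.int64(106)), (171, np.int64(159)), (172, np.int64(168)), (175, np.int64(144)), (176, np.int64(87)), (177, np.int64(71)), (180, np.int64(95)), (181, np.int64(154)), (182, np.int64(167))]
```

```bash
python3 - <<'E'
from h import *
g2=cv2.imread("pics/w2.png")[:,:,1].astype(int);g4=cv2.imread("pics/w4.png")[:,:,1].astype(int)
print(g2[165:200,255]); print(g4[165:200,255])
c=ctrl.camera_info("wrist"); o=ctrl.observe(); Q=R.from_quat(o["eef_rot"])
for r,dz in ((181,.0207),(184,.0222)):
  e=onz(c,[255,r],o["position"][2]+dz)[0]; print(Q.inv().apply(e-o["position"]))
P=onz(c,[[231,74],[278,74],[232,114],[277.5,114],[255,54],[255,131.5]],.072)
d=lambda a,b:np.linalg.norm(a-b); print(d(P[0],P[1]),d(P[2],P[3]),d(P[4],P[5]))
a=np.radians(12.8); X=np.array([np.cos(a),np.sin(a)]);Y=np.array([-X[1],X[0]])
print("base1",X*(P[:4,:2].mean(0)@X)+Y*(P[4:,:2].mean(0)@Y))
E
```

```text
[250 250 250 250 250 148  55  57  77 142 153 154 153 148  97  69  67  70
  71  83 139 151 155 154 154 155 154 154 155 155 155 155 155 154 154]
[ 60  60  60  61  59 106 159 168 169 169 144  87  71  76  79  95 154 167
 171 171 170 170 170 170 170 170 170 170 170 171 170 170 171 170 171]
[ 0.04140713 -0.00040508 -0.02070214]
[ 0.04036822 -0.00040284 -0.02220208]
0.05012725181920054 0.05054227101003537 0.07933885799619673
base1 [0.57243343 0.00991318]
```

```bash
python3 - <<'E'
from h import *
plan([.5733,.0085,.0835],102.8)
E
```

```text
at [ 0.5929 -0.0767  0.2416] psi 102.58 t 11.95 F [-0.   0.  -0.5] w 0.0491
shift [ 0.0874 -0.0005  0.1581] row [ 0.0874 -0.0005  0.1581] | turn [-0.0002  0.0001 -0.0038] row [-0.0002  0.0001 -0.0038]
```

Request:
servo_tool --pt "0.03 0 0 0 0 -0.004 0.04" --pt "0.03 0 0 0 0 0 0.04" --pt "0.0275 0 0 0 0 0 0.04" --pt "0 -0.0005 0.05 0 0 0 0.04" --pt "0 0 0.05 0 0 0 0.04"

```text
time_s: 12.45
position: [0.5745, 0.01, 0.1423]
eef_rot: [0.623, 0.782, 0.002, 0.002]
force: [1.0, -0.7, -0.9]
grip_width: 0.0492
grasp_force: 42.1
```

Request:
servo_tool --pt "0 0 0.03 0 0 0 0.04" --pt "0 0 0.012 0 0 0 0.04" --pt "0 0 0.01 0 0 0 0.04" --pt "0 0 0 0 0 0 0.04"

```text
time_s: 12.85
position: [0.5733, 0.0088, 0.0896]
eef_rot: [0.623, 0.782, 0.0, 0.0]
force: [0.1, 0.3, 0.9]
grip_width: 0.0492
grasp_force: 42.0
```

```bash
python3 - <<'E'
from h import *
plan([.5733,.0085,.0813],102.8)
E
```

```text
at [0.5733 0.0088 0.0896] psi 102.96 t 12.85 F [0.1 0.3 0.9] w 0.0492
shift [-0.0003 -0.0001  0.0083] row [-0.0003 -0.0001  0.0083] | turn [ 0.     -0.      0.0027] row [ 0.     -0.      0.0027]
```

Request:
servo_tool --pt "0 0 0.005 0 0 0.003 0.04" --pt "0 0 0.0025 0 0 0 0.04" --pt "0 0 0 0 0 0 0.04"

```text
time_s: 13.15
position: [0.5734, 0.0087, 0.0826]
eef_rot: [0.624, 0.782, 0.0, 0.0]
force: [0.8, -0.8, -1.4]
grip_width: 0.0491
grasp_force: 42.1
```

Request:
servo_tool --pt "0 0 0.0015 0 0 0 0.04" --pt "0 0 0 0 0 0 0.04"

```text
time_s: 13.35
position: [0.5736, 0.0088, 0.0813]
eef_rot: [0.624, 0.782, 0.0, 0.001]
force: [-1.0, -0.1, 1.8]
grip_width: 0.0492
grasp_force: 42.5
```

Request:
servo_tool --pt "0 0 0 0 0 0 0.075" --pt "0 0 0 0 0 0 0.08" --pt "0 0 0 0 0 0 0.08" --pt "0 0 0 0 0 0 0.08" --pt "0 0 0 0 0 0 0.08"

```text
time_s: 13.85
position: [0.573, 0.0088, 0.0805]
eef_rot: [0.624, 0.782, -0.0, -0.0]
force: [-0.6, -0.1, -0.6]
grip_width: 0.0799
grasp_force: 0.0
```

Request:
servo_tool --pt "0 0 -0.02 0 0 0 0.085" --pt "0 0 -0.04 0 0 0 0.085" --pt "0 0 -0.05 0 0 0 0.085" --pt "0 0 -0.05 0 0 0 0.085" --pt "0 0 0 0 0 0 0.085"

```text
time_s: 14.35
position: [0.5771, 0.0099, 0.248]
eef_rot: [0.624, 0.782, 0.004, 0.005]
force: [1.1, 0.4, -0.2]
grip_width: 0.0849
grasp_force: 0.0
```

```bash
python3 - <<'E'
from h import *
o=ctrl.observe(); print(o["position"])
c,im=look("wrist","pics/w5.png")
print(proj(c,[[.573,.01,.102],[.5545,.093,.094]]))
E
```

```text
[0.57709351 0.00993108 0.24803216]
[[250.29513726 177.79478107]
 [250.32988739  96.17635373]]
```

View pics/w5.png

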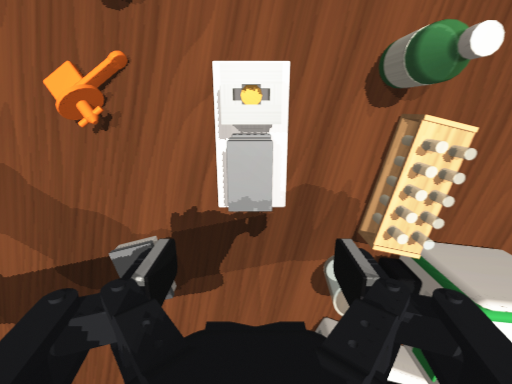

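The column is at (250,172) and the socket at (251,95). I'll measure the edges of both.

```bash
python3 - <<'E'
from h import *
c,im=look("wrist"); o=ctrl.observe(); print(o["position"])
g=im[:,:,1].astype(int); tr=lambda a,s,t:[(s+i+1,int(a[i]),int(a[i+1])) for i in range(len(a)-1) if abs(a[i+1]-a[i])>t]
for u in (236,240,251,262,266): print("col",u,tr(g[60:225,u],60,12))
for v in (65,88,92,96,100,125,150,170,190,200): print("row",v,tr(g[v,205:300],205,12))
E
```

```text
[0.57366395 0.00880127 0.24186142]
col 236 [(88, 237, 132), (89, 132, 108), (100, 111, 220), (101, 220, 244), (124, 245, 198), (125, 198, 152), (127, 153, 191), (133, 202, 174), (134, 174, 93), (135, 93, 171), (136, 171, 186), (137, 186, 161), (138, 161, 110), (139, 110, 163), (140, 163, 117), (141, 117, 134), (142, 134, 182), (212, 150, 100), (213, 100, 54), (214, 54, 39), (219, 37, 57), (220, 57, 40)]
col 240 [(88, 238, 142), (100, 144, 228), (101, 228, 245), (124, 245, 197), (125, 197, 150), (129, 143, 157), (131, 159, 194), (133, 200, 170), (134, 170, 99), (135, 99, 179), (137, 188, 161), (138, 161, 111), (139, 111, 171), (140, 171, 118), (141, 118, 135), (142, 135, 182), (200, 167, 153), (212, 149, 88), (213, 88, 44)]
col 251 [(83, 250, 226), (84, 226, 118), (85, 118, 97), (88, 107, 137), (89, 137, 228), (124, 244, 197), (125, 197, 152), (133, 145, 159), (134, 159, 94), (135, 94, 162), (136, 162, 185), (137, 185, 161), (138, 161, 110), (139, 110, 164), (140, 164, 117), (141, 117, 136), (142, 136, 182), (201, 178, 155), (212, 151, 81), (213, 81, 43)]
col 262 [(83, 248, 215), (84,
[... 1998 characters left out ...]
 150 [(217, 72, 118), (218, 118, 240), (219, 240, 254), (227, 254, 239), (228, 239, 176), (275, 183, 210), (276, 210, 243), (289, 252, 206), (290, 206, 79)]
row 170 [(218, 73, 150), (219, 150, 245), (224, 254, 238), (225, 238, 193), (228, 194, 176), (275, 187, 229), (276, 229, 247), (288, 253, 232), (289, 232, 112), (290, 112, 68)]
row 190 [(219, 71, 182), (220, 182, 249), (225, 253, 235), (226, 235, 188), (229, 190, 175), (274, 182, 206), (275, 206, 240), (288, 243, 157), (289, 157, 73)]
row 200 [(219, 72, 98), (220, 98, 233), (221, 233, 253), (226, 246, 209), (227, 209, 188), (229, 189, 174), (250, 151, 166), (274, 168, 200), (275, 200, 239), (287, 244, 205), (288, 205, 95), (289, 95, 62)]
```

```bash
python3 - <<'E'
from h import *
c=ctrl.camera_info("wrist"); o=ctrl.observe()
d=lambda a,b:np.linalg.norm(a-b)*1000
P=onz(c,[[235,94],[272.7,94],[253.8,88],[253.8,100.3],[253,83.5],[253,104.3]],.094); print("notch",d(P[0],P[1]),d(P[2],P[3]),d(P[4],P[5]))
a=np.radians(12.8); X=np.array([np.cos(a),np.sin(a)]);Y=np.array([-X[1],X[0]])
s=X*(P[:2,:2].mean(0)@X)+Y*(P[2:,:2].mean(0)@Y); print("socket",s)
L=onz(c,[[228,150],[275.5,150],[229,190],[274.5,190],[252,141.7],[252,212.3]],.102)
print("lid",d(L[0],L[1]),d(L[2],L[3]),d(L[4],L[5])); l=X*(L[:4,:2].mean(0)@X)+Y*(L[4:,:2].mean(0)@Y); print(l,"socket rel stand axes",(s-l)@X,(s-l)@Y)
N=P[1]-P[0];print(np.degrees(np.arctan2(N[1],N[0])))
# height check from the top view of the plunger/hole
it=cv2.imread("pics/top0.png")[:,:,::-1].copy(); h=cv2.cvtColor(it,cv2.COLOR_RGB2HSV)
print(np.array2string(it[172:190,234:252,1]))
# clamp in top: dark grip
m=(it.max(2)<60).astype(np.uint8); m[:,:140]=0;m[:,172:]=0;m[:175]=0;m[200:]=0
n,l_,st,cc=cv2.connectedComponentsWithStats(m)
ct=ctrl.camera_info("top")
for i in range(1,n):
  if st[i,4]>15: print(st[i],cc[i],onz(ct,cc[i],.106))
E
```

```text
notch 38.16406366943592 11.728622965892136 19.825062420344356
socket [0.55277496 0.09427609]
lid 49.592070745979825 49.65243921833967 78.22974789899023
[0.56959991 0.01001279] socket rel stand axes 0.0022615702117303564 0.08589684339091944
12.841811582253278
[[224 223 223 225 225 229 236 239 236 231 229 223 223 217 220 220 221 230]
 [223 222 222 224 234 134 133  87  30 134 232 224 222 220 221 218 221 229]
 [223 222 224 225 237 146  57  78  71 157 240 230 223 220 220 222 225 233]
 [221 222 223 225 240 159  66  72  78  53 243 234 227 222 219 221 225 237]
 [222 222 225 229 240 206  68  68  98  79  41 135 231 223 220 221 225 234]
 [221 224 227 232 148  39  54  98 225 219 169 129 234 225 222 223 222 232]
 [224 223 225 231 250  64  84 216 204 200 198 213 231 223 222 223 223 230]
 [225 221 222 229 251  50  78 216 203 202 195 189 229 223 221 222 221 227]
 [222 223 226 229 247 101  79 215 202 199 198 195 209 228 223 222 224 225]
 [226 224 225 229 243 153  75 213 206 202 197 196 184 230 225 223 223 224]
 [225 223 226 227 237 155  83 211 211 208 204 214 200 229 223 223 225 225]
 [226 223 227 227 232 244 154  91 218 215 225 170 231 228 224 223 224 227]
 [225 227 226 226 228 235 242 140 120 121  11 120 232 228 225 222 223 226]
 [225 226 227 227 226 231 236 138  15  37  34 130 233 230 227 223 222 226]
 [224 226 226 227 227 228 234 241 155 252 249 240 230 227 225 223 225 225]
 [225 226 226 225 226 227 230 228 231 234 230 228 229 229 229 226 230 232]
 [224 226 226 227 226 227 229 226 227 228 229 229 231 236 239 236 244 249]
 [225 224 228 229 231 232 237 229 233 238 240 243 250 142 145  92  48  50]]
[165 180   7  20 119] [168.02521008 190.1092437 ] [[0.51260962 0.30716178 0.106     ]]
[143 182  17  13  86] [150.79069767 188.3255814 ] [[0.51626687 0.35690192 0.106     ]]
```

The socket is at (0.5528, 0.0943), and its notches measure 38×11.7 mm, which matches. The socket sits 86 mm from the column. Now I'll go to the clamp, translating first and then turning so that tool x points opposite to the toe.

Request:
servo_tool --pt "0.04 0.007 -0.001 0 0 0 0.085" --pt "0.04 0.007 -0.001 0 0 0 0.085" --pt "0.04 0.007 -0.001 0 0 0 0.085" --pt "0.04 0.007 -0.001 0 0 0 0.085" --pt "0.04 0.007 -0.001 0 0 0 0.085"

```text
time_s: 14.95
position: [0.5615, 0.2125, 0.2434]
eef_rot: [0.624, 0.782, -0.002, -0.001]
force: [0.7, -0.2, 0.0]
grip_width: 0.0853
grasp_force: 0.0
```

Request:
servo_tool --pt "0.04 0.008 -0.001 0 0 0 0.085" --pt "0.04 0.008 -0.001 0 0 0 0.085" --pt "0.04 0.008 -0.001 0 0 0 0.085" --pt "0.04 0.008 -0.001 0 0 0 0.085" --pt "0.04 0.008 -0.001 0 0 0 0.085"

```text
time_s: 15.45
position: [0.5564, 0.4163, 0.2479]
eef_rot: [0.624, 0.782, -0.002, -0.0]
force: [0.5, 0.1, -0.5]
grip_width: 0.0848
grasp_force: 0.0
```

Request:
servo_tool --pt "0 0 0 0 0 -0.143 0.085" --pt "0 0 0 0 0 -0.143 0.085" --pt "0 0 0 0 0 -0.143 0.085" --pt "0 0 0 0 0 -0.143 0.085" --pt "0 0 0 0 0 -0.143 0.085"

```text
time_s: 15.95
position: [0.5565, 0.4148, 0.2478]
eef_rot: [0.308, 0.952, -0.002, -0.001]
force: [0.9, 0.6, -0.1]
grip_width: 0.085
grasp_force: 0.0
```

Request:
servo_tool --pt "0 0 0 0 0 -0.143 0.085" --pt "0 0 0 0 0 -0.143 0.085" --pt "0 0 0 0 0 -0.143 0.085" --pt "0 0 0 0 0 -0.143 0.085" --pt "0 0 0 0 0 -0.143 0.085"

```text
time_s: 16.45
position: [0.5566, 0.4148, 0.2479]
eef_rot: [-0.045, 0.999, -0.001, -0.001]
force: [-0.0, -0.4, 0.5]
grip_width: 0.085
grasp_force: 0.0
```

Request:
servo_tool --pt "0 0 0 0 0 -0.143 0.085" --pt "0 0 0 0 0 -0.143 0.085" --pt "0 0 0 0 0 -0.143 0.085" --pt "0 0 0 0 0 -0.143 0.085" --pt "0 0 0 0 0 -0.143 0.085"

```text
time_s: 16.95
position: [0.5566, 0.4149, 0.248]
eef_rot: [-0.392, 0.92, -0.0, -0.002]
force: [0.2, 1.0, 0.4]
grip_width: 0.085
grasp_force: 0.0
```

Request:
servo_tool --pt "0 0 0 0 0 -0.143 0.085" --pt "0 0 0 0 0 0 0.085"

```text
time_s: 17.15
position: [0.5567, 0.4148, 0.2479]
eef_rot: [-0.454, 0.891, 0.0, -0.002]
force: [-0.2, -0.8, -0.4]
grip_width: 0.0847
grasp_force: 0.0
```

```bash
python3 - <<'E'
from h import *
plan([.557,.414,.25],234)
c,im=look("wrist","pics/w6.png")
print(proj(c,[[.516,.357,.106]]))
E
```

```text
at [0.5567 0.4148 0.2479] psi -125.97 t 17.15 F [-0.2 -0.8 -0.4] w 0.0847
shift [ 0.0005 -0.0008 -0.0021] row [ 0.0005 -0.0008 -0.0021] | turn [ 0.0017 -0.0033  0.0005] row [ 0.0017 -0.0033  0.0005]
[[253.96594363 114.71598661]]
```

View pics/w6.png

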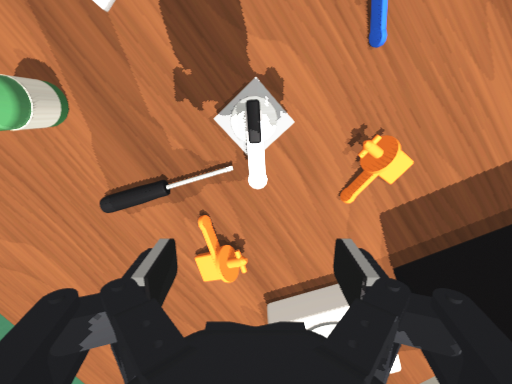

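The clamp's black grip plate is at (253,120) and the toe pad is at (258,181), pointing down in the picture towards the TCP. The screwdriver tip at (232,168) and the orange decoys are clear of the grasp. I'll measure the plate.

```bash
python3 - <<'E'
from h import *
c=ctrl.camera_info("wrist"); im=cv2.imread("pics/w6.png")[:,:,::-1].copy()
g=im.max(2).astype(int)
m=(g<70).astype(np.uint8); w=np.zeros_like(m); w[95:150,240:270]=m[95:150,240:270]
n,l,st,cc=cv2.connectedComponentsWithStats(w); i=1+np.argmax(st[1:,4]); print(st[i],cc[i])
for r in range(98,146,4): print(r,g[r,242:268])
k=cv2.findContours((l==i).astype(np.uint8),0,1)[0][0]; r=rect(c,k,.106); print("plate",np.round(r,4))
# toe: white below plate
h=cv2.cvtColor(im,cv2.COLOR_RGB2HSV); t=((h[...,1]<60)&(g>200)).astype(np.uint8)
for v in range(150,192,6):
    u=np.flatnonzero(t[v,235:285])+235; 
    if len(u): print(v,u.min(),u.max())
E
```

```text
[247 100  14  43 418] [253.23444976 117.35885167]
98 [169 169 191 217 226 228 229 229 230 230 230 230 230 230 231 231 231 231
 229 227 227 221 197 204 242 245]
102 [227 229 216 178 105  31  34  36  37  41  42  44  46  49  51  45  34 130
 212 231 231 231 232 240 255 255]
106 [171 171 172 145  81  28  32  38  41  41  43  46  47  51  52  47  36  86
 193 229 229 229 229 229 238 242]
110 [174 174 174 171 115  28  33  36  39  41  42  45  48  49  51  47  38  53
 210 237 229 230 231 231 231 231]
114 [254 254 239 191 156  56  32  36  39  40  43  45  48  48  50  48  40  32
 231 249 254 255 254 254 250 228]
118 [247 211 248 245 166  81  30  35  37  40  42  44  47  47  48  48  43  32
 204 245 254 255 255 255 255 255]
122 [254 250 212 186 184 121  30  34  37  39  42  44  45  46  47  51  62  50
 229 255 255 255 255 255 255 255]
126 [254 254 254 251 228 148  34  32  36  39  41  42  44  45  48  49  45  35
 186 255 255 255 255 255 255 255]
130 [254 254 252 218 190 160  70  51  69  63  65  79  61  51  51  46  44  38
  97 255 255 255 255 255 255 255]
134 [254 254 254 242 247 250 176  49  69  79  81  84  86  88  88  90  88  73
  48 255 255 255 255 255 255 255]
138 [254 254 254 254 249 254 242  45  65  79  84  85  87  87  88  90  91  78
  54 251 255 255 255 255 255 255]
142 [250 244 237 239 210 254 255 246  51  56  57  55  55  55  55  53  52 147
 243 255 255 255 248 251 251 251]
plate [  0.5202   0.3624  12.4389  41.929  -33.3495]
150 243 264
156 248 264
162 248 264
168 248 265
174 249 265
180 248 267
186 251 264
```

```bash
python3 - <<'E'
from h import *
c=ctrl.camera_info("wrist"); cs=ctrl.camera_info("side"); s=cv2.imread("pics/side0.png")
m=(s.max(2)<60).astype(np.uint8); w=np.zeros_like(m); w[228:252,165:192]=m[228:252,165:192]
n,l,st,cc=cv2.connectedComponentsWithStats(w); i=1+np.argmax(st[1:,4]); print(st[i],cc[i])
print("tri plate (side blob incl. side face)",tri(c,[253.4,121.8],cs,cc[i]), "upper half", tri(c,[253.4,121.8],cs,[cc[i][0],st[i][1]+st[i][3]/3]))
A=onz(c,[253.5,121.8],.106)[0];T=onz(c,[257.8,180.8],.070)[0]; d=T-A
print(A,T,np.linalg.norm(d[:2]),np.degrees(np.arctan2(d[1],d[0])))
plan([A[0],A[1],.0765],236.4,5); plan([A[0],A[1],.16],236.4,5)
E
```

```text
[169 233  16  14 180] [176.62222222 239.48888889]
tri plate (side blob incl. side face) (array([0.52075638, 0.36297002, 0.08635128]), np.float64(0.0006142628501478398)) upper half (array([0.52043778, 0.36261944, 0.09280657]), np.float64(0.0010670282246010565))
[0.52038247 0.36269386 0.106     ] [0.55852669 0.42335977 0.07      ] 0.07166125305311628 57.84001500244077
at [0.5567 0.415  0.2484] psi -126.22 t 17.2 F [ 0.2  0.3 -0.9] w 0.0852
shift [ 0.0632 -0.0018  0.1721] row [ 0.0126 -0.0004  0.0344] | turn [ 0.0016 -0.0027 -0.0457] row [ 0.0016 -0.0027 -0.0457]
at [0.5567 0.415  0.2484] psi -126.22 t 17.2 F [ 0.2  0.3 -0.9] w 0.0852
shift [ 0.0634 -0.0017  0.0886] row [ 0.0127 -0.0003  0.0177] | turn [ 0.0016 -0.0027 -0.0457] row [ 0.0016 -0.0027 -0.0457]
```

Triangulation puts the plate's middle at z≈0.09, and the toe radius comes out at 71.7 mm. Both match. I'll go for the grasp.

Request:
servo_tool --pt "0.032 -0.001 0.02 0.0016 -0.0027 0 0.085" --pt "0.031 -0.001 0.02 0 0 -0.055 0.085" --pt "0 0 0.02 0 0 0 0.085" --pt "0 0 0.01 0 0 0 0.085" --pt "0 0 0 0 0 0 0.085"

```text
time_s: 17.7
position: [0.5218, 0.3633, 0.1788]
eef_rot: [-0.477, 0.879, -0.0, 0.0]
force: [0.3, 1.4, 0.8]
grip_width: 0.0851
grasp_force: 0.0
```

```bash
python3 - <<'E'
from h import *
plan([.5204,.3627,.077],237)
E
```

```text
at [0.5218 0.3633 0.1788] psi -123.04 t 17.7 F [0.3 1.4 0.8] w 0.0851
shift [0.0014 0.0009 0.1018] row [0.0014 0.0009 0.1018] | turn [-0.0007  0.0006 -0.0007] row [-0.0007  0.0006 -0.0007]
```

Request:
servo_tool --pt "0.001 0.001 0.03 0 0 0 0.085" --pt "0 0 0.03 0 0 0 0.085" --pt "0 0 0.025 0 0 0 0.085" --pt "0 0 0.012 0 0 0 0.085" --pt "0 0 0.0045 0 0 0 0.085"

```text
time_s: 18.2
position: [0.5208, 0.3641, 0.0785]
eef_rot: [-0.478, 0.879, 0.0, 0.001]
force: [-0.2, -0.6, -0.6]
grip_width: 0.0847
grasp_force: 0.0
```

Request:
servo_tool --pt "0 0 0 0 0 0 0.03" --pt "0 0 0 0 0 0 0.01" --pt "0 0 0 0 0 0 0.005" --pt "0 0 0 0 0 0 0.005" --pt "0 0 0 0 0 0 0.005" --newtons 80

```text
time_s: 18.7
position: [0.5211, 0.3635, 0.0798]
eef_rot: [-0.478, 0.879, -0.0, 0.002]
force: [-4.2, -5.7, 13.7]
grip_width: 0.0123
grasp_force: 78.5
```

Request:
servo_tool --pt "0 0 0 0 0 0 0.005" --pt "0 0 0 0 0 0 0.005" --pt "0 0 0 0 0 0 0.005" --pt "0 0 0 0 0 0 0.005"

```text
time_s: 19.1
position: [0.5212, 0.3636, 0.0798]
eef_rot: [-0.478, 0.879, -0.0, 0.002]
force: [-0.3, -1.4, 5.8]
grip_width: 0.0122
grasp_force: 78.9
```

The clamp is gripped at 12 mm and 79 N. I'll lift.

Request:
servo_tool --pt "0 0 -0.015 0 0 0 0.005" --pt "0 0 -0.03 0 0 0 0.005" --pt "0 0 -0.04 0 0 0 0.005" --pt "0 0 -0.04 0 0 0 0.005" --pt "0 0 -0.04 0 0 0 0.005"

```text
time_s: 19.6
position: [0.5198, 0.3626, 0.2457]
eef_rot: [-0.478, 0.878, -0.0, 0.001]
force: [0.6, 0.5, -2.5]
grip_width: 0.0128
grasp_force: 78.3
```

Request:
servo_tool --pt "0 0 0 0 0 0.1285 0.005" --pt "0 0 0 0 0 0.1285 0.005" --pt "0 0 0 0 0 0.1285 0.005" --pt "0 0 0 0 0 0.1285 0.005" --pt "0 0 0 0 0 0.1285 0.005"

```text
time_s: 20.1
position: [0.5199, 0.3627, 0.2442]
eef_rot: [-0.173, 0.985, 0.0, 0.001]
force: [0.2, -0.7, -3.3]
grip_width: 0.0128
grasp_force: 78.4
```

Request:
servo_tool --pt "0 0 0 0 0 0.1285 0.005" --pt "0 0 0 0 0 0 0.005" --pt "0 0 0 0 0 0 0.005"

```text
time_s: 20.4
position: [0.5201, 0.363, 0.2442]
eef_rot: [-0.114, 0.993, 0.0, 0.001]
force: [0.0, 0.5, -2.5]
grip_width: 0.0128
grasp_force: 78.4
```

```bash
python3 - <<'E'
from h import *
plan([.5528,.0943,.240],192.8,8)
c,im=look("wrist","pics/w7.png"); o=ctrl.observe(); cv2.imwrite("pics/w7c.png",cv2.resize(im[150:384,130:390],None,fx=2.5,fy=2.5)[:,:,::-1])
print(o["grasp_force"])
E
```

```text
at [0.5201 0.363  0.2442] psi -166.88 t 20.4 F [ 0.   0.5 -2.5] w 0.0128
shift [ 0.0291 -0.2691  0.0041] row [ 0.0036 -0.0336  0.0005] | turn [0.0001 0.003  0.0056] row [0.0001 0.003  0.0056]
78.37789177894592
```

View pics/w7c.png

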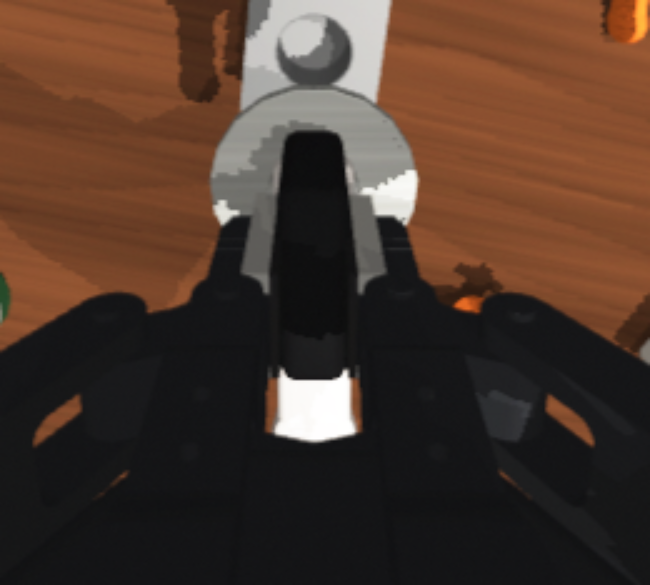

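The clamp hangs upright in the grip with its flange visible as a circle: front edge at row 184, sides at columns 214 and 297. I'll measure its axis in the tool frame.

```bash
python3 - <<'E'
from h import *
c=ctrl.camera_info("wrist"); o=ctrl.observe(); Q=R.from_quat(o["eef_rot"]); im=cv2.imread("pics/w7.png")[:,:,::-1]
zt=o["position"][2]-.0298+.006
# fit circle to flange front rim: border pixels of pale flange against wood
h=cv2.cvtColor(im,cv2.COLOR_RGB2HSV); m=((h[...,1]<60)&(h[...,2]>85)).astype(np.uint8)
pts=[]
for v in range(196,230):
    u=np.flatnonzero(m[v,205:310])+205
    if len(u): pts+=[(u.min()-.5,v),(u.max()+.5,v)]
pts=np.array(pts,float); print(pts[::6].tolist())
for z in (zt,zt-.006):
  W=Q.inv().apply(onz(c,pts,z)-o["position"])[:,:2]
  A=np.c_[2*W,np.ones(len(W))]
  for _ in range(3):
    s=np.linalg.lstsq(A,(W**2).sum(1),rcond=None)[0]; r=np.sqrt(s[2]+s[0]**2+s[1]**2); e=abs(np.hypot(*(W-s[:2]).T)-r)
    A,W=A[e<.0015],W[e<.0015]
  print(z,"axis in tool",s[:2],"radius",r,len(W))
print("front edge",Q.inv().apply(onz(c,[[255,184.2]],zt)-o["position"]), "sides",Q.inv().apply(onz(c,[[214,224],[297.2,224]],zt)-o["position"]))
E
```

```text
[[224.5, 196.0], [222.5, 199.0], [220.5, 202.0], [218.5, 205.0], [216.5, 208.0], [215.5, 211.0], [214.5, 214.0], [214.5, 217.0], [213.5, 220.0], [213.5, 223.0], [214.5, 226.0], [214.5, 229.0]]
0.22027463405574407 axis in tool [ 0.00147657 -0.00077002] radius 0.02751303871560029 68
0.21427463405574407 axis in tool [-0.00115772 -0.00077025] radius 0.028505801688037565 68
front edge [[ 0.02908378 -0.00082037  0.02371769]] sides [[ 0.00150285 -0.02820033  0.02378845]
 [ 0.00152759  0.02737717  0.02380296]]
```

The axis sits within 1.5 mm of the tool axis. I'll hover beside the socket in the insertion orientation and re-measure it there, so that any camera bias cancels.

```bash
python3 - <<'E'
from h import *
plan([.6405,.1143,.25],192.8,8)
E
```

```text
at [0.5202 0.3629 0.2441] psi -166.91 t 20.45 F [ 0.2  0.1 -2.6] w 0.0125
shift [-0.0609 -0.2694 -0.0058] row [-0.0076 -0.0337 -0.0007] | turn [0.0003 0.0028 0.0051] row [0.0003 0.0028 0.0051]
```

Request:
servo_tool --pt "-0.0075 -0.034 -0.001 0 0 0 0.005" --pt "-0.0075 -0.034 -0.001 0 0 0 0.005" --pt "-0.0075 -0.034 -0.001 0 0 0 0.005" --pt "-0.0075 -0.034 -0.001 0 0 0 0.005" --pt "-0.0075 -0.034 -0.001 0 0 0 0.005"

```text
time_s: 20.95
position: [0.5953, 0.2043, 0.249]
eef_rot: [-0.114, 0.994, 0.001, 0.001]
force: [0.2, -0.2, -3.2]
grip_width: 0.0129
grasp_force: 78.6
```

Request:
servo_tool --pt "-0.0075 -0.034 -0.001 0 0 0 0.005" --pt "-0.0075 -0.034 0 0 0 0 0.005" --pt "-0.0075 -0.031 0 0 0 0.005 0.005" --pt "0 0 0 0 0 0 0.005" --pt "0 0 0 0 0 0 0.005"

```text
time_s: 21.45
position: [0.6391, 0.1132, 0.2496]
eef_rot: [-0.11, 0.994, 0.001, 0.001]
force: [-0.8, 0.1, -2.0]
grip_width: 0.0129
grasp_force: 78.6
```

```bash
python3 - <<'E'
from h import *
c,im=look("wrist","pics/w8.png"); o=ctrl.observe(); plan([.6405,.1143,.25],192.8)
p=proj(c,[[.5528,.0943,.094]])[0]; print(p); u,v=p.round().astype(int)
g=im[:,:,1].astype(int); tr=lambda a,s,t:[(s+i+1,int(a[i]),int(a[i+1])) for i in range(len(a)-1) if abs(a[i+1]-a[i])>t]
for q in range(u-12,u+13,4): print("col",q,tr(g[v-32:v+32,q],v-32,14))
for q in range(v-16,v+17,4): print("row",q,tr(g[q,u-25:u+25],u-25,14))
E
```

```text
at [0.6385 0.1148 0.2499] psi -167.29 t 21.5 F [ 0.1  1.4 -3. ] w 0.0126
shift [-0.0018 -0.0009 -0.0001] row [-0.0018 -0.0009 -0.0001] | turn [ 0.0017  0.0025 -0.0016] row [ 0.0017  0.0025 -0.0016]
[256.08751172  95.63336931]
col 244 []
col 248 [(np.int64(65), 233, 252), (np.int64(88), 252, 181), (np.int64(89), 181, 164), (np.int64(92), 176, 211), (np.int64(93), 211, 236), (np.int64(105), 236, 203), (np.int64(106), 203, 184), (np.int64(108), 185, 240)]
col 252 [(np.int64(65), 234, 252), (np.int64(78), 253, 166), (np.int64(79), 166, 114), (np.int64(83), 123, 173), (np.int64(89), 175, 239), (np.int64(109), 230, 191), (np.int64(117), 190, 208), (np.int64(118), 208, 251)]
col 256 [(np.int64(78), 253, 165), (np.int64(79), 165, 105), (np.int64(83), 112, 158), (np.int64(87), 164, 193), (np.int64(88), 193, 243), (np.int64(110), 230, 174), (np.int64(117), 160, 195), (np.int64(118), 195, 251)]
col 260 [(np.int64(78), 253, 163), (np.int64(79), 163, 104), (np.int64(83), 116, 160), (np.int64(88), 159, 213), (np.int64(89), 213, 232), (np.int64(93), 231, 246), (np.int64(105), 245, 225), (np.int64(1
[... 1108 characters left out ...]
264), 151, 123), (np.int64(265), 123, 108), (np.int64(266), 108, 161), (np.int64(267), 161, 244)]
row 100 [(np.int64(261), 245, 219), (np.int64(262), 219, 149), (np.int64(263), 149, 122), (np.int64(266), 106, 174), (np.int64(267), 174, 245)]
row 104 [(np.int64(262), 245, 219), (np.int64(263), 219, 146), (np.int64(264), 146, 121), (np.int64(265), 121, 102), (np.int64(266), 102, 184), (np.int64(267), 184, 247)]
row 108 [(np.int64(258), 234, 189), (np.int64(259), 189, 149), (np.int64(261), 146, 131), (np.int64(262), 131, 147), (np.int64(263), 147, 223), (np.int64(264), 223, 242)]
row 112 [(np.int64(252), 243, 194), (np.int64(253), 194, 164), (np.int64(262), 163, 189), (np.int64(263), 189, 245)]
```

```bash
python3 - <<'E'
from h import *
c=ctrl.camera_info("wrist"); o=ctrl.observe()
P=onz(c,[[257.2,78.4],[257.2,117.8],[257.2,88.2],[257.2,107.9],[251.8,98],[262.7,98],[247.8,98],[266.6,98]],.094)
d=lambda a,b:np.linalg.norm(a-b)*1000; print(d(P[0],P[1]),d(P[2],P[3]),d(P[4],P[5]),d(P[6],P[7]))
a=np.radians(12.8); X=np.array([np.cos(a),np.sin(a)]);Y=np.array([-X[1],X[0]])
s=X*(P[:4,:2].mean(0)@X)+Y*(P[4:,:2].mean(0)@Y); print("socket",s)
ps=np.radians(192.8); tx=np.array([np.cos(ps),np.sin(ps)]); ty=np.array([np.sin(ps),-np.cos(ps)])
t=s-tx*.001-ty*(-.0007); print(t); plan([t[0],t[1],.175],192.8)
E
```

```text
38.9259982446299 19.455084769086834 11.382756638648475 19.632637318676416
socket [0.55462269 0.09754581]
[0.55544275 0.09844997]
at [0.6385 0.1148 0.2499] psi -167.29 t 21.5 F [ 0.1  1.4 -3. ] w 0.0126
shift [0.0848 0.0022 0.0747] row [0.0848 0.0022 0.0747] | turn [ 0.0017  0.0025 -0.0016] row [ 0.0017  0.0025 -0.0016]
```

Sizes match again. Combining both orientations shows a camera bias of about 2.6 mm along tool x, which cancels in the relative measurement. I'll move over the socket.

Request:
servo_tool --pt "0.0285 0.001 0 0.0017 0.0025 -0.0016 0.005" --pt "0.028 0.001 0 0 0 0 0.005" --pt "0.028 0 0.02 0 0 0 0.005" --pt "0 0 0.03 0 0 0 0.005" --pt "0 0 0.02 0 0 0 0.005"

```text
time_s: 22.0
position: [0.5542, 0.0985, 0.179]
eef_rot: [-0.113, 0.994, -0.001, 0.0]
force: [-0.0, -0.1, -2.9]
grip_width: 0.0129
grasp_force: 78.7
```

Request:
servo_tool --pt "0 0 0 0 0 0 0.005" --pt "0 0 0 0 0 0 0.005"

```text
time_s: 22.2
position: [0.5559, 0.0991, 0.1806]
eef_rot: [-0.112, 0.994, -0.0, 0.0]
force: [-0.1, -0.1, -2.6]
grip_width: 0.0125
grasp_force: 78.5
```

```bash
python3 - <<'E'
from h import *
plan([.5555,.0983,.160],192.8)
c,im=look("side"); p=proj(c,[[.5555,.0985,.094]])[0].astype(int); print(p)
cv2.imwrite("pics/s1.png",cv2.resize(im[p[1]-60:p[1]+40,p[0]-65:p[0]+65],None,fx=6,fy=6,interpolation=2)[:,:,::-1])
E
```

```text
at [0.5559 0.0991 0.1806] psi -167.14 t 22.2 F [-0.1 -0.1 -2.6] w 0.0125
shift [ 0.0006 -0.0007  0.0206] row [ 0.0006 -0.0007  0.0206] | turn [-0.0004  0.0008  0.0011] row [-0.0004  0.0008  0.0011]
[228 181]
```

View pics/s1.png

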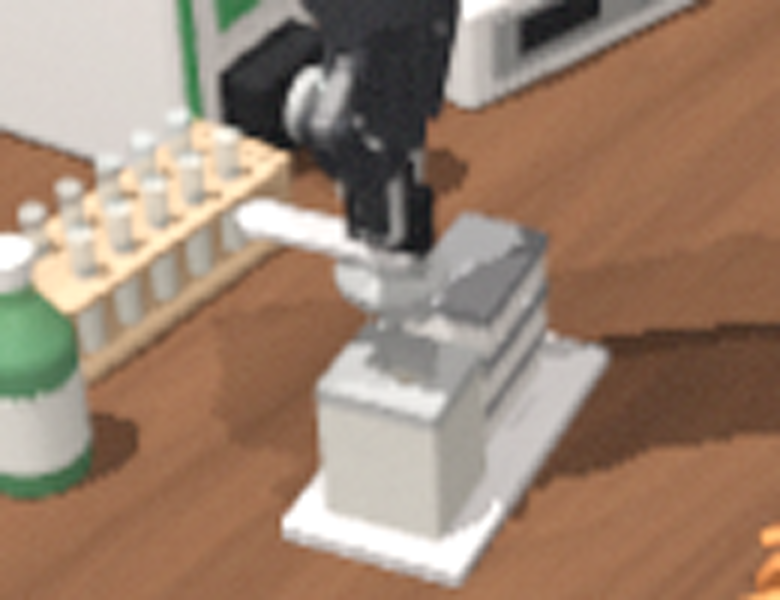

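The side view shows the three boxes squarely stacked at (480,310). The fitting is above the post, with its toe pointing away along stand +x. I'll descend gradually, watching the force.

Request:
servo_tool --pt "0.0006 -0.0007 0.012 0 0 0 0.005" --pt "0 0 0.01 0 0 0 0.005" --pt "0 0 0.006 0 0 0 0.005" --pt "0 0 0 0 0 0 0.005" --newtons 100

```text
time_s: 22.65
position: [0.555, 0.0964, 0.1507]
eef_rot: [-0.111, 0.994, -0.001, -0.001]
force: [0.0, -0.8, -3.1]
grip_width: 0.0122
grasp_force: 101.2
```

Request:
servo_tool --pt "0 0 0.004 0 0 0 0.005" --pt "0 0 0.004 0 0 0 0.005" --pt "0 0 0 0 0 0 0.005"

```text
time_s: 22.95
position: [0.5555, 0.0966, 0.1435]
eef_rot: [-0.111, 0.994, -0.001, 0.0]
force: [-0.3, -0.4, -2.8]
grip_width: 0.0121
grasp_force: 101.2
```

The pin entered the notches with no contact force. I'll press on through the spring.

Request:
servo_tool --pt "0 0.001 0.004 0 0 0 0.005" --pt "0 0 0.004 0 0 0 0.005" --pt "0 0 0.003 0 0 0 0.005" --pt "0 0 0 0 0 0 0.005"

```text
time_s: 23.35
position: [0.5558, 0.0981, 0.1331]
eef_rot: [-0.111, 0.994, -0.0, 0.001]
force: [-0.2, -0.1, 3.2]
grip_width: 0.0123
grasp_force: 102.2
```

Request:
servo_tool --pt "0 0 0.003 0 0 0 0.005" --pt "0 0 0.003 0 0 0 0.005" --pt "0 0 0.002 0 0 0 0.005" --pt "0 0 0 0 0 0 0.005"

```text
time_s: 23.75
position: [0.5559, 0.0981, 0.1255]
eef_rot: [-0.111, 0.994, -0.001, 0.001]
force: [-2.1, -0.9, 9.0]
grip_width: 0.0121
grasp_force: 102.9
```

Request:
servo_tool --pt "0 0 0.0015 0 0 0 0.005" --pt "0 0 0.001 0 0 0 0.005" --pt "0 0 0 0 0 0 0.005"

```text
time_s: 24.05
position: [0.556, 0.0982, 0.1239]
eef_rot: [-0.111, 0.994, -0.001, 0.001]
force: [-4.9, -1.5, 13.8]
grip_width: 0.0121
grasp_force: 104.2
```

Request:
servo_tool --pt "0 0 0.001 0 0 0 0.005" --pt "0 0 0 0 0 0 0.005"

```text
time_s: 24.25
position: [0.556, 0.0982, 0.1239]
eef_rot: [-0.111, 0.994, -0.001, 0.001]
force: [-6.9, -3.2, 23.5]
grip_width: 0.0118
grasp_force: 105.5
```

The flange is home: force jumped at TCP z 0.1239. I'll ease off 1 mm and turn by +az, shifting −y a little per row so that it pivots about the fitting's axis.

Request:
servo_tool --pt "0 0 -0.001 0 0 0 0.005" --pt "0 -0.0005 0 0 0 0.1 0.005" --pt "0 -0.0005 0 0 0 0.1 0.005" --pt "0 0 0 0 0 0 0.005"

```text
time_s: 24.65
position: [0.5566, 0.098, 0.1239]
eef_rot: [-0.01, 1.0, 0.0, 0.002]
force: [-2.3, 0.4, 9.4]
grip_width: 0.0122
grasp_force: 103.3
```

```bash
python3 - <<'E'
from h import *
plan([.5521,.0969,.1239],102.8); o=ctrl.observe(); print(o["wrist_torque"],o["joints"].round(2))
E
```

```text
at [0.5566 0.098  0.1239] psi -178.88 t 24.65 F [-2.3  0.4  9.4] w 0.0122
shift [ 0.0046 -0.001   0.    ] row [ 0.0046 -0.001   0.    ] | turn [0.0025 0.003  1.3669] row [0.0025 0.003  1.3669]
[0.24142923 0.47349166 0.00160116] [ 0.38  0.58 -0.89  1.88  0.55  0.95  0.83]
```

Request:
servo_tool --pt "0 -0.0005 0 0 0 0.137 0.005" --pt "0 -0.0005 0 0 0 0.137 0.005" --pt "0 -0.0005 0 0 0 0.137 0.005" --pt "0 -0.0005 0 0 0 0.137 0.005" --pt "0 0 0 0 0 0 0.005"

```text
time_s: 25.15
position: [0.5571, 0.0961, 0.1242]
eef_rot: [0.262, 0.965, 0.001, 0.003]
force: [0.8, 0.8, 10.2]
grip_width: 0.0123
grasp_force: 103.3
```

```bash
python3 - <<'E'
from h import *
plan([.5530,.0931,.1239],102.8); o=ctrl.observe(); print(o["wrist_torque"],o["joints"].round(2))
E
```

```text
at [0.5571 0.0961 0.1242] psi 149.66 t 25.15 F [ 0.8  0.8 10.2] w 0.0123
shift [ 0.002  -0.0047  0.0003] row [ 0.002  -0.0047  0.0003] | turn [0.0047 0.0029 0.8178] row [0.0047 0.0029 0.8178]
[0.37876872 0.10365971 0.03386454] [ 0.3   0.54 -0.76  1.88  0.47  0.9   0.36]
```

Request:
servo_tool --pt "0.0003 -0.0006 0 0.002 0.001 0.137 0.005" --pt "0.0003 -0.0006 0 0.002 0.001 0.137 0.005" --pt "0.0003 -0.0006 0 0 0 0.137 0.005" --pt "0.0003 -0.0006 0 0 0 0.137 0.005" --pt "0 -0.0006 0 0 0 0.137 0.005"

```text
time_s: 25.65
position: [0.5549, 0.0947, 0.1244]
eef_rot: [0.571, 0.821, 0.0, 0.001]
force: [1.5, 0.5, 10.3]
grip_width: 0.0121
grasp_force: 103.3
```

Request:
servo_tool --pt "0 -0.0005 0 0 0 0.133 0.005" --pt "0 0 0 0 0 0 0.005" --pt "0 0 0 0 0 0 0.005"

```text
time_s: 25.95
position: [0.5543, 0.0945, 0.1243]
eef_rot: [0.623, 0.783, 0.0, 0.001]
force: [1.1, 0.1, 9.4]
grip_width: 0.0125
grasp_force: 103.3
```

```bash
python3 - <<'E'
from h import *
plan([.5530,.0931,.1239],102.8); o=ctrl.observe(); print(o["wrist_torque"])
E
```

```text
at [0.5543 0.0945 0.1243] psi 103.0 t 25.95 F [1.1 0.1 9.4] w 0.0125
shift [-0.001  -0.0016  0.0004] row [-0.001  -0.0016  0.0004] | turn [0.002  0.0021 0.0034] row [0.002  0.0021 0.0034]
[ 0.20152399 -0.29429903  0.00875833]
```

Request:
servo_tool --pt "-0.0008 -0.001 0.001 0.002 0.002 0.003 0.005" --pt "0 0 0.001 0 0 0 0.005" --pt "0 0 0 0 0 0 0.005" --pt "0 0 0 0 0 0 0.005"

```text
time_s: 26.35
position: [0.5542, 0.0942, 0.1238]
eef_rot: [0.624, 0.782, 0.001, 0.0]
force: [-1.5, 1.9, 19.2]
grip_width: 0.0122
grasp_force: 104.8
```

```bash
python3 - <<'E'
from h import *
plan([.5530,.0931,.1239],102.8); o=ctrl.observe(); print(o["wrist_torque"],o["grasp_force"])
c,im=look("wrist","pics/w9.png")
# toe pad: expected pixel along -tool x, and lid edges near it
g=im[:,:,1].astype(int); print(proj(c,[[.573,.0105,.102],[.5521+.0155,.0969-.0683,.114]]).round())
c,im=look("top","pics/t9.png"); g=im[:,:,1]; print(proj(c,[[.5716,.0114,.114]]).round())
E
```

```text
at [0.5542 0.0942 0.1238] psi 102.85 t 26.35 F [-1.5  1.9 19.2] w 0.0122
shift [-0.0008 -0.0015 -0.0001] row [-0.0008 -0.0015 -0.0001] | turn [ 0.0019 -0.0003  0.0008] row [ 0.0019 -0.0003  0.0008]
[ 0.07765945  0.34407346 -0.04032278] 104.79536533355713
[[255. 330.]
 [253. 322.]]
[[271. 173.]]
```

Pressed home with about 22 N net. As a numeric check that the column did not move, I'll compare the boxes' faces in the side view before and after.

```bash
python3 - <<'E'
from h import *
c,im=look("side","pics/s9.png"); b=cv2.resize(cv2.imread("pics/s1.png"),(130,100),interpolation=cv2.INTER_AREA)[:,:,1].astype(float)
a=im[121:221,163:293,1].astype(float)
T=b[42:66,76:96]; res=cv2.matchTemplate(a[36:72,70:102].astype(np.float32),T.astype(np.float32),cv2.TM_CCOEFF_NORMED)
print("match",cv2.minMaxLoc(res)[1::2],"expected (6,6)", abs(a-b)[42:66,76:96].mean())
print(ctrl.observe()["force"],ctrl.observe()["qvel"].round(4))
E
```

```text
match (0.8342713117599487, (6, 6)) expected (6,6) 9.48125
[-1.41873752  0.89320692 19.96569065] [-0.001  -0.0007 -0.0003 -0.0006  0.0008 -0.0016 -0.0004]
```

The column has not moved and the clamp is steady, so I'll hand it in.

```bash
python3 -c "
from rig import ctrl
print(ctrl.sign_off())"
```

```text
the job is handed in; nothing more can be done
None
```

Handed in: both small boxes are stacked squarely on the seated one, and the fitting is turned with its toe across the column, still gripped (about 105 N) and pressed home with about 20 N. The sign-off call returned no verdict.

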